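Steady the pan-return stand and load it through its flaps

TASK

The pan-return stand on the prep counter rocks: screw down its two knobbed feet until it stands level on all four feet and no longer wobbles. Only then load it: push each small steel pan that is on the counter from the open deck in through the spring flaps, under the roof, until the flaps swing shut behind it. In the end all the pans stand upright in the lane with the flaps shut, the stand is still steady, and the jars, can, mug, bowl and spatula are left where they are.

Things in the scene. Friction and masses are not known exactly. Their poses are not given: they have to be found in the camera images.
- stand_mount: the pan-return stand's middle on the counter; z up, x away from the robot, y along the lane (to the left). The stand: a steel deck 120 mm wide (x) and 460 long (y), top at 50 mm. Four feet on corner lugs at x, y = -+100, +-170 mm: two plain ones, near right and far left, fixed to the counter so that it cannot slide, and two with knobs, near left (knob1) and far right (knob2)
- stand (a joint): rocking of the stand about the line through its two plain feet, rad; 0 is level. Negative: the corner with knob1 hangs low; positive: the corner with knob2 hangs low. 1 mm of height at a knob is 0.0058 rad. Left alone, it leans to knob1's corner until foot 1 meets its pad
- gate (a point): middle of the flaps' foot line, on the deck top, 90 mm right of the stand's middle; y along the lane inwards, x across it. Behind it the lane is 311 mm long, 92 wide inside, 55 high, walls 4 mm. Its clear roof (top 59 mm above the deck) has a slot 48 mm wide along the middle, full length, open at the flaps, in which fingers can run. Pans fill the lane in a row, each pushing the others on
- deck (a point): middle of the open loading deck in front of the flaps, on the deck top; 70 mm before the gate, same axes as the gate. The open deck is 144 mm wide and 145 mm long (from 75 mm on the outer side to the flaps at 70 mm), with a lip 8 mm tall and 3 mm thick along its three open edges
- flap_l (a joint): near flap, an upright plate 44 mm long, 44 mm high, 4 mm thick with an upright hinge on the lane's near wall: 0 shut, grows to 1.5 rad as it swings inwards. Its spring shuts it (about 0.4 N at its tip to start it, 1.7 N wide open); it cannot swing outwards
- flap_r (a joint): far flap, the mirror image, hinged on the lane's far wall
- pad1_top (a point): middle of the top of the round rubber pad (56 mm across) on the counter below foot 1. The pads' tops lie 7 to 9 mm above the counter, differing from pad to pad
- pad2_top (a point): the same below foot 2
- knob1 (a joint): turning of the knob of adjustable foot 1 (near left corner), rad, limits 0 and 7.5; grows clockwise seen from above, which screws the foot, and the knob with it, down out of the stand by 1.9 mm per rad. Once the foot stands on its pad, the corner rises instead. About 0.1 N m turns it; it stays where it is left
- knob1_grip (a point): on the axis of knob 1, at mid-height of its upright grip bar: 46 mm long (point x), 12 thick (point y), 26 tall (13 above and below this point), on a disc 42 mm across and 6 thick. The point is about 25 to 40 mm above deck level; clear room all round
- foot1_tip (a point): middle of the underside of adjustable foot 1 (black disc 40 mm across); it bears when it meets pad1_top
- knob2 (a joint): turning of the knob of adjustable foot 2 (far right corner), rad, limits 0 and 7.5; grows clockwise seen from above, which screws the foot, and the knob with it, down out of the stand by 1.9 mm per rad. Once the foot stands on its pad, the corner rises instead. About 0.1 N m turns it; it stays where it is left
- knob2_grip (a point): on the axis of knob 2, at mid-height of its upright grip bar: 46 mm long (point x), 12 thick (point y), 26 tall (13 above and below this point), on a disc 42 mm across and 6 thick. The point is about 25 to 40 mm above deck level; clear room all round
- foot2_tip (a point): middle of the underside of adjustable foot 2 (black disc 40 mm across); it bears when it meets pad2_top
- pan1: small open steel pan, 80 mm long (x), 62 mm wide (y), 45 mm tall, walls 4 mm, 0.2 kg; origin under its centre, z up; may be absent. Fits the lane with its length along the lane
- pan2: small open steel pan, 80 mm long (x), 62 mm wide (y), 45 mm tall, walls 4 mm, 0.2 kg; origin under its centre, z up; may be absent. Fits the lane with its length along the lane
- pan3: small open steel pan, 80 mm long (x), 62 mm wide (y), 45 mm tall, walls 4 mm, 0.2 kg; origin under its centre, z up; may be absent. Fits the lane with its length along the lane
- pan4: small open steel pan, 80 mm long (x), 62 mm wide (y), 45 mm tall, walls 4 mm, 0.2 kg; origin under its centre, z up; may be absent. Fits the lane with its length along the lane
- spice_jar: bystander: closed amber jar, 56 mm across, 100 mm tall; origin under its centre
- sauce_can: bystander: closed food can, 70 mm across, 110 mm tall; origin under its centre
- mug: bystander: white cup, 76 mm across, 85 mm tall; origin under its centre
- honey_jar: bystander: closed amber jar, 64 mm across, 90 mm tall; origin under its centre
- spatula: bystander: spatula lying flat; origin on its underside
- bowl: bystander: round steel bowl, 120 mm across, 50 mm tall; origin under its centre
Things that resemble listed ones, but are neither listed nor needed, are in the scene too. Leave any blue or green look-alike of the pan4 alone.

How it is judged:
By the outcome, as a careful person would: the job done as asked, in the order asked, and still so for the second after the job is handed in, with the robot touching nothing.
Of pan1, pan2, pan3, pan4 only 2 to 3 are there at a start; the rules pass over those that are not, and their reading is None.
At some moment in a run one of pan1, pan2, pan3, pan4 may be knocked a few centimetres aside while the robot is not near it.
Once in a run the grip may slacken for a moment while it holds something.
It also fails if it takes over 210 s, if anything falls off the work surface, if the arm or the gripper's body presses on something with over 40 N, if the wrist force passes 120 N, or if a joint passes its speed limit or range.

ROBOT

A 6-joint arm with a two-finger parallel gripper is mounted at the origin on the work surface. World frame = base frame: x ahead of the robot, y to its left, z up, the work surface at z = 0. Lengths are in m, angles in rad, forces in N, time in s.
With the tool pointing down it reaches from about 0.35 to 0.775 m from the base axis. Payload 5.5 kg.
Tool frame: the origin (TCP) lies at the very end of the fingers, on their centre line; the grasp point (between the pads) lies env.hold_point_z behind it (env.hold_point_z is the distance from the TCP to the grasp point, in m); z points along the fingers, y is the line along which they close (so a half turn about z gives the same grasp; the last joint's range is limited). The gripper opens to 85 mm and grips with 20 to 120 N. Pads are 22 mm wide; open, the fingers measure 114 mm over their backs; the gripper's body (76 mm by 85 mm) begins 54 mm behind the grasp point. The pads swing forward as they close: fully open they stand 13 mm farther back than shut.
Start: joints at [-1.267, 0.313, 0.046, 1.304, 0, 1.431], TCP at [0.247, -0.519, 0.204] pointing down, gripper open.
Joint ranges: [-2.76, 2.76], [-0.86, 1.69], [-1.03, 1.26], [-2.2, 2.34], [-1.47, 1.5], [-3.14, 3.14]. Speed limits (rad/s): [2.57, 2.57, 3.14, 3.14, 3.14, 3.14].

INTERFACE

Orientations are given as a unit quaternion [w, x, y, z].
In Python, from workcell import env gives the robot as it stands.
- The arm moves only by the tool carry_out, never from a script. Its argument "steps" is a list of rows, each a list of 3 entries, a list of its own where there are three numbers: the turn, a rotation vector about the tool's x, y, z in degrees, then the shift along the tool's x, y, z in cm, then the closure in counts, from 0 (fully open) to 255 (shut). A call has exactly 8 rows; each row is the pose to reach, as a shift and turn from the pose commanded when the call began, along the tool's axes at that moment; what a row does not reach only later rows make up. A row lasts 1/8 s, in which the tool goes at most 62.5 mm and 10.7 degrees, less where a joint would pass 70% of its speed; a pose out of reach is approached as far as the arm can. A call with a gripper value outside its range is refused whole. The fingers move at their own pace and stop on an object; "force" is the grip in N (left out, the last holds). Time passes only in rows, so rows that repeat a pose let the fingers close, or fill a call up. It gives the time, the measured TCP pose, the force, the opening and the grip force at its end, in the units of the state.
- env.get_state(): the state, without advancing time (a new reading comes with each control period).
- env.read_camera(name): name is "scene" or "top"; returns (picture, depth): 480x640x3 uint8, red, green, blue; 480x640 float32, m along the optical axis (not along the pixel's ray), 0 where there is no reading.
- env.get_calibration(name): a dict with "fx", "fy", "cx", "cy" (pixels), "origin" and "orientation" of the camera in the world. Camera axes: x right, y up, looking along -z (the intrinsics and any distortion apply to the point x, -y, -z); pixel columns grow to the right and rows downward; lengths in m; the calibration is good to about 2 mm. A picture is of the moment at which its call begins. get_calibration takes no time and is no camera call.
- env.hand_in(): hands the job in; it is judged then, once.
The state is a dict: "clock": time; "joint_pos": joint angles; "qvel": joint speeds; "tau": joint torques, N m; "tcp_pos": TCP position; "orientation": TCP orientation; "wrist_force": force on the tool from outside, world axes, zero at the start; "ft_torque": the same for the moment, N m; "finger_gap": finger opening in m; "grip_force": force on a finger pad.
Only numpy, scipy, OpenCV 4.12 (cv2) and the standard library are available. Lean on these libraries where they do the work, as an engineer would, in place of code of your own. Each camera call takes 0.05 s, during which the arm holds its last target. There are 200 camera calls.

## Working session

There is one attempt and no reset: what is moved stays moved. The work goes in short steps, Python scripts to look and compute and a tool call to move; the robot and the scene stay as the last step left them, time stands still between calls to the robot, and variables do not carry over. Pictures are saved under pics/ and viewed, at most 14 in all, crops included, and the job is handed in when it is done.

Besides the shell and the picture viewer there is one more tool, called after "Emit:" as name(argument=value, ...), one argument or row to a line, values as JSON. carry_out: Moves the arm, as the interface text tells. Its arguments: {"type":"object","properties":{"steps":{"type":"array","items":{"type":"array"}},"force":{"type":"number"}},"required":["steps"]}

```bash
ls; mkdir -p pics; cat > h.py <<'E'
import numpy as np, cv2
from scipy.spatial.transform import Rotation as R
from workcell import env
def q(o): return R.from_quat([o[1],o[2],o[3],o[0]])
def pix(c,u,v,d):
    u,v,d=map(np.asarray,(u,v,d))
    p=np.stack([(u-c['cx'])/c['fx']*d,-(v-c['cy'])/c['fy']*d,-d],-1)
    return q(c['orientation']).apply(p.reshape(-1,3)).reshape(p.shape)+np.array(c['origin'])
def proj(c,P):
    p=q(c['orientation']).inv().apply(np.asarray(P)-np.array(c['origin']))
    return np.stack([c['cx']+c['fx']*p[...,0]/-p[...,2],c['cy']-c['fy']*p[...,1]/-p[...,2]],-1)
def look(n):
    im,d=env.read_camera(n); c=env.get_calibration(n)
    v,u=np.mgrid[:480,:640]
    return im,d,c,pix(c,u,v,d)
def save(f,im,box=None,s=1):
    if box: im=im[box[1]:box[3],box[0]:box[2]]
    im=cv2.resize(im,None,fx=s,fy=s,interpolation=cv2.INTER_CUBIC)
    cv2.imwrite('pics/'+f,im[...,::-1])
def rel(target,Rt=None):
    "shift cm in the tool axes from present pose"
    s=env.get_state(); r=q(s['orientation'])
    print('t',s['clock'],'tcp',np.round(s['tcp_pos'],4),'shift cm',np.round(100*r.inv().apply(np.array(target)-s['tcp_pos']),2))
E
python3 - <<'E'
from h import *
for n in('scene','top'):
    im,d,c,P=look(n); save(n+'0.png',im); print({k:np.round(v,3) for k,v in c.items()})
    np.savez(n+'0.npz',im=im,d=d,P=P)
s=env.get_state(); print(s, env.hold_point_z); print(q(s['orientation']).as_matrix().round(3))
E
```

```text
pics
{'fx': np.float64(474.367), 'fy': np.float64(474.367), 'cx': np.float64(317.392), 'cy': np.float64(239.449), 'origin': array([ 1.323, -0.185,  1.003]), 'orientation': array([0.727, 0.283, 0.232, 0.581])}
{'fx': np.float64(584.505), 'fy': np.float64(584.505), 'cx': np.float64(308.361), 'cy': np.float64(234.795), 'origin': array([ 0.156, -0.011,  1.688]), 'orientation': array([ 0.724,  0.074, -0.068, -0.683])}
{'clock': 0.1, 'joint_pos': array([-1.26658045e+00,  3.13926804e-01,  4.50936776e-02,  1.30361060e+00,
       -1.01394135e-05,  1.43119901e+00]), 'qvel': array([-0.00013457, -0.00075524,  0.00258279, -0.00135399, -0.00050809,
       -0.00069465]), 'tau': array([ 1.29622498e-03, -4.81729209e+01,  2.99241811e+01,  1.27795176e-02,
       -1.69966524e-04,  1.06465509e-05]), 'tcp_pos': array([ 0.24673423, -0.51881339,  0.20299768]), 'orientation': array([-8.20492587e-04,  9.75479268e-01,  2.20089799e-01, -7.27740062e-05]), 'wrist_force': array([-0.2387583 ,  0.35569804, -0.68216376]), 'ft_torque': array([ 0.04996332, -0.02341656, -0.00201715]), 'grip_force': 0.0, 'finger_gap': 0.08503170008823466} 0.0187
[[ 0.903  0.429 -0.001]
 [ 0.429 -0.903  0.002]
 [ 0.    -0.002 -1.   ]]
```

View pics/top0.png

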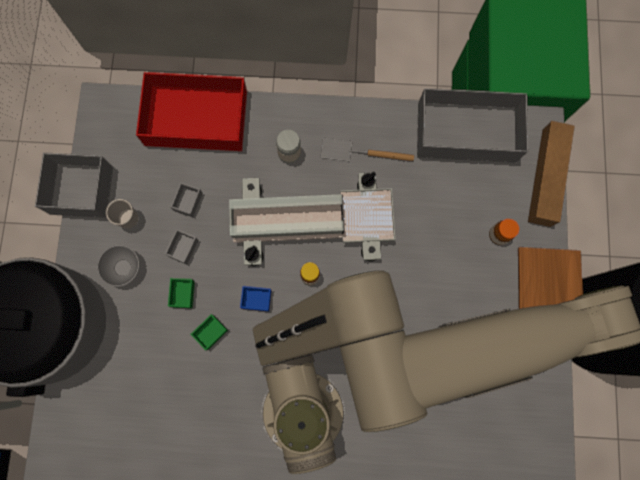

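View pics/scene0.png

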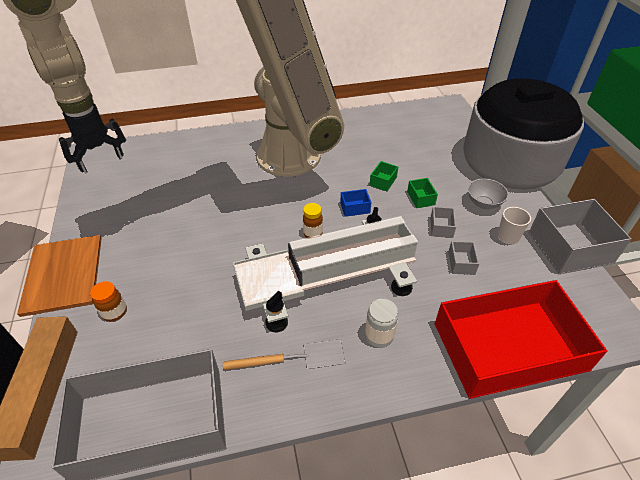

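Top view shows the stand (230–395, 190–245) with knob1 (253,253) and knob2 (369,180). The candidates for pans are:
- grey (187,200)
- grey (182,247)
- blue (256,299), a look-alike
- green (181,293) and (210,332), look-alikes
- large grey trays (75,185) and (472,125), too big

I choose the two small grey ones and will check them in one close crop.

```bash
python3 - <<'E'
from h import *
z=np.load('scene0.npz'); save('s_crop.png',z['im'],(225,170,485,330),3)
z2=np.load('top0.npz'); save('t_crop.png',z2['im'],(160,165,410,275),3.2)
for nm,Z,b in(('scene',z,(425,195,485,280)),('top',z2,(165,180,206,270))):
    P=Z['P'][b[1]:b[3],b[0]:b[2]].reshape(-1,3)
    m=(P[:,2]>.036)&(P[:,2]<.06); 
    Q=P[m]; 
    from scipy.cluster.vq import kmeans2
    # split by x
    lab=(Q[:,0]>np.median(Q[:,0])).astype(int)
    _,lab=kmeans2(Q[:,:2],2,seed=1,minit='++')
    for k in(0,1):
        c=Q[lab==k]; r=cv2.minAreaRect(c[:,:2].astype(np.float32)); print(nm,len(c),r,c[:,2].mean())
P=z2['P']; 
for u,v in[(253,246),(253,253),(369,178),(369,180),(252,187),(372,249),(235,203),(235,233),(340,199),(392,194),(392,238)]: print(u,v,P[v,u].round(3))
E
```

```text
scene 281 ((0.42530229687690735, 0.42894309759140015), (0.1689402163028717, 0.1480482667684555), 80.30671691894531) 0.043007699932642134
scene 267 ((0.5852936506271362, 0.3776145279407501), (0.06411080062389374, 0.08441009372472763), 74.09444427490234) 0.04264569062761196
top 176 ((0.5812987089157104, 0.37694504857063293), (0.06573391705751419, 0.08203895390033722), 73.65583038330078) 0.04334749180235497
top 177 ((0.4403060972690582, 0.37735000252723694), (0.06473489105701447, 0.08082009851932526), 70.50372314453125) 0.04319445306219201
253 246 [0.441 0.163 0.091]
253 253 [0.423 0.163 0.08 ]
369 178 [ 0.657 -0.151  0.09 ]
369 180 [ 0.653 -0.152  0.083]
252 187 [0.619 0.183 0.062]
372 249 [ 0.459 -0.171  0.051]
235 203 [0.557 0.221 0.106]
235 233 [0.473 0.215 0.098]
340 199 [ 0.584 -0.071  0.114]
392 194 [ 0.641 -0.23  -0.006]
392 238 [ 0.493 -0.226  0.06 ]
```

View pics/s_crop.png

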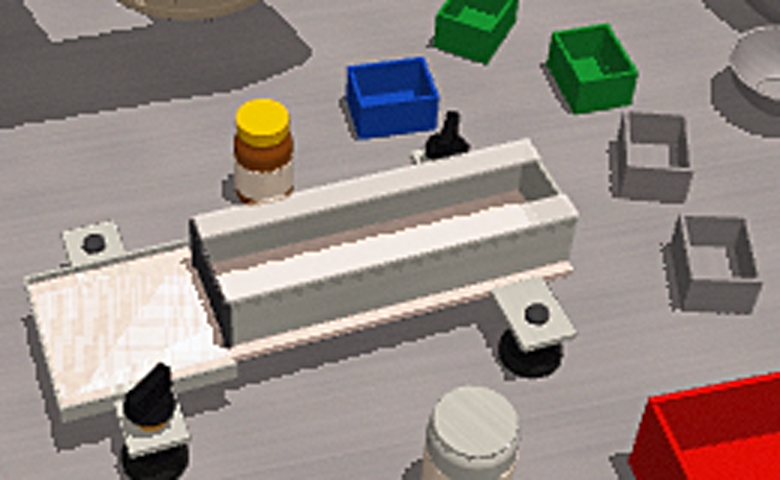

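View pics/t_crop.png

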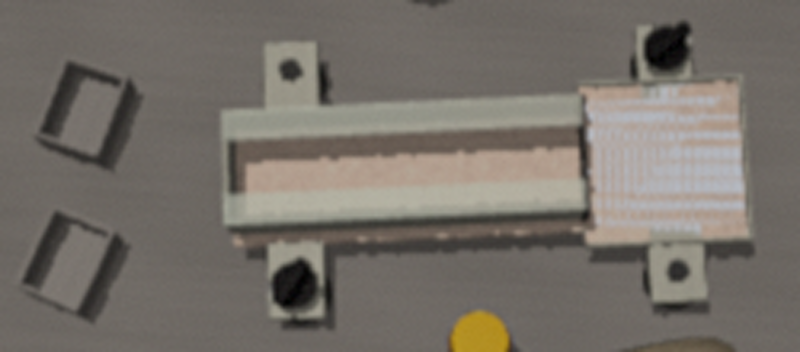

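The crops confirm two bare steel pans, at about (187,200) and (182,247) in the top view. The knob bars point roughly obliquely. Next I fit the stand, tilt and knobs from depth.

```bash
cat >> h.py <<'E'
yaw0=np.radians(5.3); S0=np.array([0.545,0.005])
def stand(P,verbose=True):
    "plane tilt of deck-parallel roof vs counter; roof rect"
    c,s=np.cos(yaw0),np.sin(yaw0)
    X=P.reshape(-1,3); d=X[:,:2]-S0; x=d[:,0]*c+d[:,1]*s; y=-d[:,0]*s+d[:,1]*c
    roof=X[(abs(x)<.075)&(y>-.1)&(y<.24)&(X[:,2]>.09)&(X[:,2]<.13)]
    def plane(Q):
        for _ in range(4):
            A=np.c_[Q[:,:2],np.ones(len(Q))]; k=np.linalg.lstsq(A,Q[:,2],rcond=None)[0]; r=Q[:,2]-A@k
            keep=abs(r)<max(2*np.median(abs(r)),.001); Q=Q[keep]
        return k,Q
    k,Q=plane(roof)
    cnt=X[(x>-.3)&(x<.3)&(abs(y)<.35)&(abs(X[:,2])<.012)]; kc,_=plane(cnt)
    r=cv2.minAreaRect(roof[:,:2].astype(np.float32))
    g=k[:2]-kc[:2]; gx=g[0]*c+g[1]*s; gy=-g[0]*s+g[1]*c
    # axis through feet (-.1,-.17)->(.1,.17); knob1 at (-.1,.17)
    drop1=np.array([gx,gy])@np.array([-.1,.17])  # height of knob1 corner change
    # component along axis should be 0
    al=np.array([gx,gy])@np.array([.1,.17])
    m=[roof[:,0].mean(),roof[:,1].mean()]
    print('n',len(Q),'roof z',(np.array([*m,1])@k-np.array([*m,1])@kc).round(4),'slopes',gx.round(4),gy.round(4),'knob1 corner mm',(1e3*drop1).round(2),'along mm',(1e3*al).round(2),'rect',np.round(r[0],4),np.round(r[1],4),round(r[2],2))
def knob(im,P,c0):
    dk=im.max(-1)<60
    X=P; m=dk&(np.hypot(X[...,0]-c0[0],X[...,1]-c0[1])<.04)&(X[...,2]>.06)&(X[...,2]<.12)
    Q=X[m]; top=Q[:,2].max(); b=Q[Q[:,2]>top-.012]
    w,V=np.linalg.eigh(np.cov(b[:,:2].T)); a=np.degrees(np.arctan2(V[1,1],V[0,1]))%180
    print('knob n',m.sum(),len(b),'top',np.round(np.percentile(b[:,2],90),4),'bar ctr',b[:,:2].mean(0).round(4),'ang',a.round(1),'sd',np.sqrt(w).round(4),'disc ctr',((Q[:,:2].max(0)+Q[:,:2].min(0))/2).round(4))
E
python3 - <<'E'
from h import *
for n in('scene','top'):
    z=np.load(n+'0.npz'); print(n); stand(z['P'])
    for c in((.436,.163),(.652,-.152)): knob(z['im'],z['P'],c)
z=np.load('scene0.npz');a=cv2.resize(z['im'][195:230,350:400],None,fx=8,fy=8,interpolation=2);b=cv2.resize(z['im'][285:335,250:300],None,fx=7,fy=7,interpolation=2)
z=np.load('top0.npz');e=cv2.resize(z['im'][235:270,235:275],None,fx=8,fy=8,interpolation=2);f=cv2.resize(z['im'][165:200,350:390],None,fx=8,fy=8,interpolation=2)
o=np.zeros((600,800,3),np.uint8)
for i,(p,(yy,xx)) in enumerate(zip((a,b,e,f),((0,0),(0,410),(300,0),(320,410)))):
    p=p[:600-yy,:800-xx] ; o[yy:yy+p.shape[0],xx:xx+p.shape[1]]=p
save('knobs.png',np.clip(o.astype(int)*2,0,255).astype(np.uint8))
E
```

```text
scene
n 1435 roof z 0.1076 slopes 0.0204 -0.0162 knob1 corner mm -4.8 along mm -0.72 rect [0.5357 0.0765] [0.1083 0.3205] 5.7
knob n 127 61 top 0.0929 bar ctr [0.4316 0.1679] ang 151.6 sd [0.0036 0.0142] disc ctr [0.4285 0.1688]
knob n 243 105 top 0.1033 bar ctr [ 0.6636 -0.1492] ang 132.4 sd [0.0035 0.0134] disc ctr [ 0.6637 -0.1488]
top
n 1241 roof z 0.1074 slopes 0.0249 -0.0178 knob1 corner mm -5.52 along mm -0.54 rect [0.5337 0.0767] [0.1046 0.3182] 5.93
knob n 146 54 top 0.0948 bar ctr [0.4231 0.1689] ang 150.7 sd [0.0038 0.0117] disc ctr [0.4221 0.1677]
knob n 157 41 top 0.1067 bar ctr [ 0.6554 -0.148 ] ang 131.6 sd [0.004  0.0127] disc ctr [ 0.656  -0.1488]
```

View pics/knobs.png

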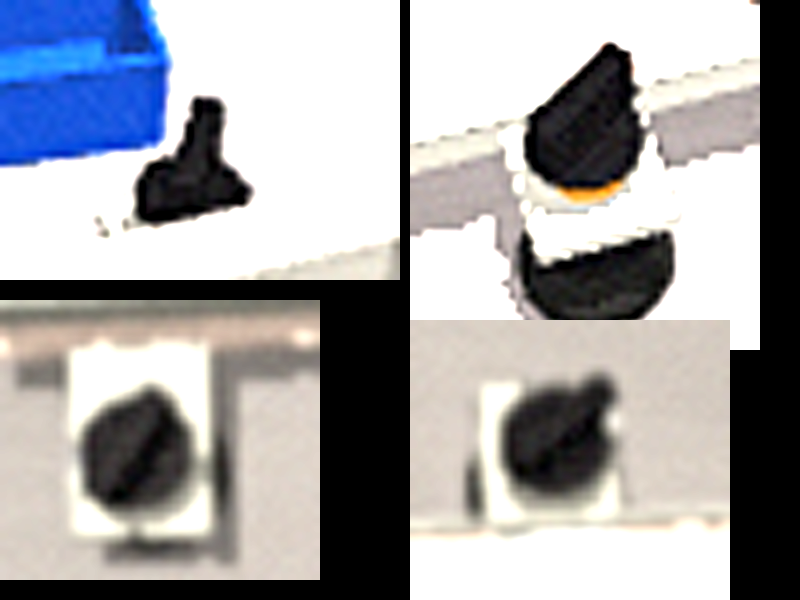

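Emit:
carry_out(
  steps=[
    [[0, 0, -10], [3.2, -3.8, -0.5], 130],
    [[0, 0, -20], [6.4, -7.6, -1], 130],
    [[0, 0, -30], [9.7, -11.4, -1], 130],
    [[0, 0, -40], [12.9, -15.3, -1], 130],
    [[0, 0, -50], [16.1, -19.1, -1], 130],
    [[0, 0, -60], [19.3, -22.9, -1], 130],
    [[0, 0, -70], [22.5, -26.7, -1], 130],
    [[0, 0, -80], [25.8, -30.6, -1], 130],
  ],
  force=60,
)

```text
clock: 1.1
tcp_pos: [0.3485, -0.1306, 0.2136]
orientation: [0.0, 0.604, 0.797, 0.0]
wrist_force: [1.1, -0.6, -0.2]
finger_gap: 0.0422
grip_force: 0.0
```

```bash
cat >> h.py <<'E'
def go(target,yaw=None):
    s=env.get_state(); r=q(s['orientation']); M=r.as_matrix()
    y=np.degrees(np.arctan2(M[1,0],M[0,0]))
    print('t',round(s['clock'],2),'tcp',np.round(s['tcp_pos'],4),'yaw',y.round(1),'j1,j6',np.degrees(s['joint_pos'][[0,5]]).round(0),'gap',round(s['finger_gap'],4),'F',np.round(s['wrist_force'],1),'T',np.round(s['ft_torque'],2),'tilt',(np.degrees(M[:2,2])).round(2))
    sh=100*r.inv().apply(np.array(target)-s['tcp_pos'])
    print('shift cm',sh.round(2),'turn', None if yaw is None else round((-(yaw-y)+180)%360-180,1))
E
python3 -c "
from h import *
go([.4275,.168,.2],151.3)"
```

```text
t 1.1 tcp [ 0.3485 -0.1306  0.2136] yaw 105.7 j1,j6 [-33.  41.] gap 0.0422 F [ 1.1 -0.6 -0.2] T [-0.04 -0.05 -0.04] tilt [0.01 0.  ]
shift cm [26.6  15.7   1.36] turn -45.6
```

Emit:
carry_out(
  steps=[
    [[0, 0, -7], [4, 2.4, 0.2], 130],
    [[0, 0, -15], [8.9, 5.2, 0.5], 130],
    [[0, 0, -23], [13.3, 7.9, 0.7], 130],
    [[0, 0, -31], [17.7, 10.5, 0.9], 130],
    [[0, 0, -39], [22.2, 13.1, 1.2], 130],
    [[0, 0, -45.6], [26.6, 15.7, 1.4], 130],
    [[0, 0, -45.6], [26.6, 15.7, 5], 130],
    [[0, 0, -45.6], [26.6, 15.7, 8], 130],
  ],
)

```text
clock: 2.1
tcp_pos: [0.4286, 0.1669, 0.1324]
orientation: [-0.0, 0.249, 0.968, -0.0]
wrist_force: [-1.0, 0.0, 0.3]
finger_gap: 0.042
grip_force: 0.0
```

```bash
python3 -c "
from h import *
go([.4275,.168,.073],151.3)
im,d,c,P=look('scene'); save('k1.png',im,(330,150,430,225),6)
knob(im,P,(.4275,.168))"
```

```text
t 2.1 tcp [0.4286 0.1669 0.1324] yaw 151.2 j1,j6 [11. 40.] gap 0.042 F [-1.   0.   0.3] T [-0.    0.02 -0.02] tilt [-0.04 -0.02]
shift cm [0.15 0.05 5.94] turn -0.1
knob n 127 58 top 0.0936 bar ctr [0.4311 0.1681] ang 151.7 sd [0.0036 0.0146] disc ctr [0.4286 0.1695]
```

View pics/k1.png

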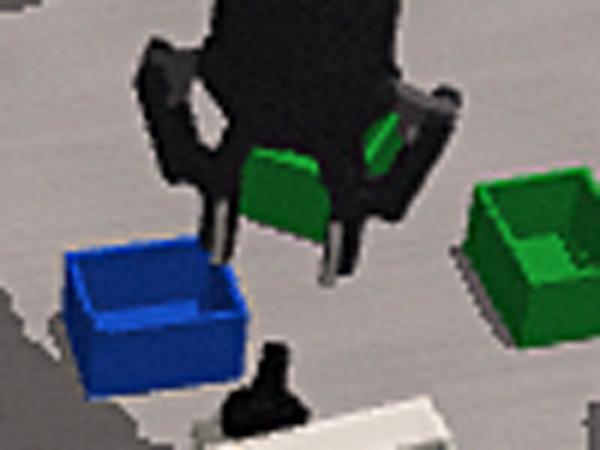

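The fingers hang straddling the knob bar at crop (272,360), aligned with it. I go down and close.

Emit:
carry_out(
  steps=[
    [[0, 0, 0], [0.1, 0, 2], 130],
    [[0, 0, 0], [0.1, 0, 4], 130],
    [[0, 0, 0], [0.1, 0, 5.3], 130],
    [[0, 0, 0], [0.1, 0, 5.9], 130],
    [[0, 0, 0], [0.1, 0, 5.9], 255],
    [[0, 0, 0], [0.1, 0, 5.9], 255],
    [[0, 0, 0], [0.1, 0, 5.9], 255],
    [[0, 0, 0], [0.1, 0, 5.9], 255],
  ],
)

```text
clock: 3.15
tcp_pos: [0.4285, 0.1665, 0.0751]
orientation: [0.0, 0.25, 0.968, 0.0]
wrist_force: [-0.2, 0.5, 1.0]
finger_gap: -0.0002
grip_force: 0.0
```

```bash
python3 -c "
from h import *
go([.4275,.168,.073],151.3)"
```

```text
t 3.15 tcp [0.4285 0.1665 0.0751] yaw 151.0 j1,j6 [11. 40.] gap -0.0002 F [-0.2  0.5  1. ] T [-0.01 -0.02 -0.  ] tilt [0.04 0.  ]
shift cm [0.16 0.08 0.21] turn -0.3
```

```bash
python3 -c "
from h import *
im,d,c,P=look('scene'); a=cv2.resize(im[165:235,330:420],(540,420),interpolation=2)
im,d,c,P=look('top'); b=im[225:285,215:295]; 
save('k1b.png',np.vstack([a]));save('k1c.png',b,None,6);knob(im,P,(.4275,.168));print(proj(c,[.4285,.1665,.075]),proj(env.get_calibration('scene'),[.4285,.1665,.075]))"
```

```text
Traceback (most recent call last):
  File "h.py", line 48, in knob
    Q=X[m]; top=Q[:,2].max(); b=Q[Q[:,2]>top-.012]
                ~~~~~~~~~~^^
ValueError: zero-size array to reduction operation maximum which has no identity
```

View pics/k1b.png

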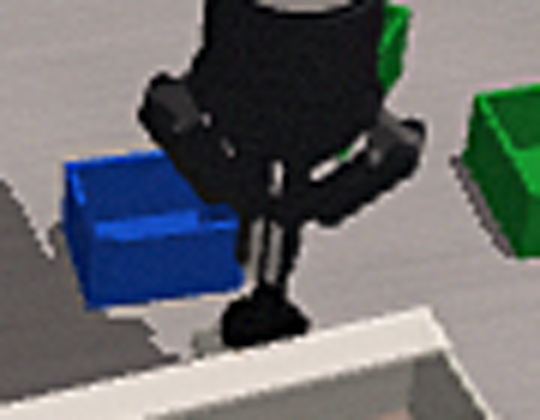

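```bash
python3 -c "
from h import *
im,d,c,P=look('top')
s=env.get_calibration('scene')
for p in([.4285,.1665,.075],[.4275,.168,.094],[.4275,.168,.068]): print(p,proj(c,p),proj(s,p))
z=np.load('scene0.npz');print(z['im'][200:222:2,366:386:2].max(-1)); print((1e3*z['P'][200:222:2,366:386:2,2]).round().astype(int))
im,d,c,P=look('scene'); print((1e3*P[200:222:2,366:386:2,0]).round().astype(int));print(im[200:222:2,366:386:2].max(-1))
print(env.get_state()['finger_gap'],env.get_state()['grip_force'])"
```

```text
[0.4285, 0.1665, 0.075] [251.97194583 251.33257351] [372.88600341 216.64607053]
[0.4275, 0.168, 0.094] [250.74294638 250.47206235] [373.83483685 211.39617613]
[0.4275, 0.168, 0.068] [251.65208901 252.08133466] [373.0983679  218.10498222]
[[ 80  78 200 166 160 163 166 166 158 160]
 [215 184 152 176 159 166 165 168 167 169]
 [109 101 103 175 166 166 169 167 166 167]
 [112 111 114 177 178 184 173 171 170 169]
 [113 112 115 185   0   3 132 169 172 164]
 [115 112 127 185  11  10 141 168 165 161]
 [110 113 141 129  18  19 190 163 165 159]
 [192 199  84  10  20   6 190 169 165 159]
 [178   0  18  16  20   5   6 186 169 163]
 [120  12  13  12  15  17  16   7 181 165]
 [162  14  14  12   8  13  11  31 220 241]]
[[  20   38   45    1    0    1   -3   -3    0    0]
 [  41   43   43    1    3    0    2    1   -1    1]
 [1003   40   38    3    1    1   -2    5   -2    2]
 [  32   32   27    3    3   -2    3    0    5    0]
 [  24   25   20    3   93   94    0    3    3   -2]
 [  17   14   12    3   91   88   -2   -1    2    1]
 [   4    3    4   -2   90   94    1    2    0   -1]
 [  -1   -4    1 
[... 580 characters left out ...]
342  434  433  432  347  349  351  356]
 [ 344  415  415  443  445  429  421  363  358  362]
 [ 356  426  425  442  450  425  429  432  366  369]
 [ 410  434  434  446  450  434  436  437  475  475]]
[[ 84  88  21  22  16  27  24  22  17  26]
 [214 190  18 103  18  42  17  74 191  44]
 [109 106  13 119  16 107  14 140 169 170]
 [113 117  16 116  33  83   4 196 174 170]
 [114 116  20 115  58  73  33 179 169 166]
 [116 113 136 106  92  45 107 167 165 161]
 [109 112 143 134  23  17 189 164 168 160]
 [193 199  79   0  15   1 193 168 164 162]
 [177   0  11   6  14  11   7 186 168 161]
 [119   7  10  13  14   9  12   1 178 166]
 [ 85  15   5   9  11   1   5  33 219 242]]
-0.0001075958824174881 0.0
```

View pics/k1c.png

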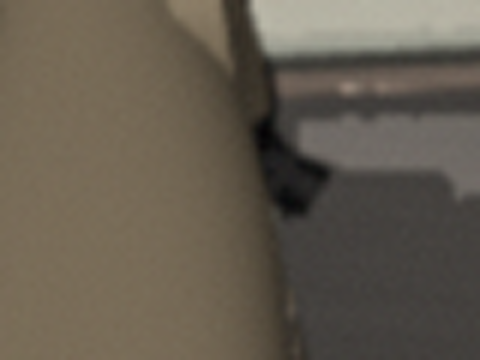

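```bash
python3 -c "
from h import *
im,d,c,P=look('scene'); print((1e3*P[196:222,366:386:2,2]).round().astype(int));print((1e3*P[196:222,366:386:2,1]).round().astype(int));print((1e3*P[196:222,366:386:2,0]).round().astype(int))
print(env.get_state()['joint_pos'])"
```

```text
[[ 158  152  161  166  151  168  170  170  158  159]
 [ 154  150  155  157  150  160  160  167  155  161]
 [ 150  148  153  156  152  158  158  157  157  161]
 [  20   40  150  152  147  157  152  156  153  160]
 [  20   31  147  150  141  148  153  147  154  158]
 [  20   34  142  144  141  148  151  144  152  154]
 [  42   44  132  141  139  142  143  128   -2  145]
 [  41   44  132  134  140  137  136    4    0    3]
 [  39   40  127  131  135  135  130    2   -2    0]
 [  31   33  123  129  131  132  132    0    4    0]
 [  33   29  119  128  127  127  125   -2    1   -2]
 [  26   26  117  122  125  123  120    2    1   -2]
 [  21   26  110  119  119  119  118   -2    4    0]
 [  16   18  108  114  118  111  114    0    0   -4]
 [  13   10   13  111  109  109  111   -2   -3    0]
 [  13   12    5  109  106   95   -1    4   -4   -1]
 [   3    6    6    1   95   92    0    4    1    4]
 [   5    1    1   90   94   93    0    1    2 1003]
 [  -1   -2   -2   91   93   87    4   -3    3   -1]
 [   1   -1   63   90   92   84   66   -1   -1   -2]
 [   2   68   67   93   93   73   65   -
[... 2435 characters left out ...]
1  331  332  336]
 [ 341  341  336  439  438  428  335  342  335  340]
 [ 335  339  341  337  431  429  340  346  344  349]
 [ 341  339  340  428  434  434  344  347  349 1323]
 [ 340  340  341  434  436  432  352  347  354  352]
 [ 346  345  408  436  439  433  417  354  355  355]
 [ 351  416  416  443  444  426  420  356  355  360]
 [ 352  417  421  444  445  427  423  427  366  367]
 [ 357  420  427  444  451  430  430  429  367  365]
 [ 358  425  428  442  447  433  434  434  372  373]
 [ 407  430  433  449  449  435  439  439  477  478]
 [ 416  434  436  448  450  439  478  477  479  482]]
[ 1.95788855e-01  1.76641958e-01 -4.65232071e-01  9.28885148e-01
 -8.47013824e-05  7.01452889e-01]
```

```bash
python3 -c "
from h import *
z=np.load('scene0.npz'); P=z['P'].reshape(-1,3); dk=z['im'].reshape(-1,3).max(-1)<80
m=(np.hypot(P[:,0]-.247,P[:,1]+.519)<.09)&(P[:,2]>.12)&(P[:,2]<.4)
Q=P[m]; o=np.argsort(Q[:,2])[:14]; print(Q[o].round(3)); print(proj(env.get_calibration('scene'),[.247,-.519,.203]))
for f in(1,):
  im,d,c,P=look('top'); 
  P=P.reshape(-1,3); m=(np.hypot(P[:,0]-.4285,P[:,1]-.1665)<.1)&(P[:,2]>.12); print(P[m][:,2].min(),P[m][:,2].max())
"
```

```text
[[ 0.236 -0.476  0.244]
 [ 0.277 -0.559  0.244]
 [ 0.274 -0.554  0.245]
 [ 0.274 -0.561  0.246]
 [ 0.275 -0.559  0.246]
 [ 0.276 -0.556  0.246]
 [ 0.237 -0.475  0.248]
 [ 0.238 -0.472  0.248]
 [ 0.238 -0.477  0.248]
 [ 0.234 -0.48   0.249]
 [ 0.236 -0.472  0.249]
 [ 0.242 -0.469  0.25 ]
 [ 0.226 -0.482  0.25 ]
 [ 0.233 -0.479  0.251]]
[107.77163185 176.15630075]
0.1688155446086439 0.6490359615034065
```

Depth shows the shut fingertips end about 30 mm above the reported TCP (0.106 against 0.075, and the same offset at the start). So the fingers closed above the bar. I reopen, go 3 cm lower, and close.

Emit:
carry_out(
  steps=[
    [[0, 0, 0], [0, 0, -0.5], 130],
    [[0, 0, 0], [0, 0, -0.5], 130],
    [[0, 0, 0], [0, 0, 0.6], 130],
    [[0, 0, 0], [0, 0, 1.8], 130],
    [[0, 0, 0], [0, 0, 2.8], 130],
    [[0, 0, 0], [0, 0, 2.8], 255],
    [[0, 0, 0], [0, 0, 2.8], 255],
    [[0, 0, 0], [0, 0, 2.8], 255],
  ],
)

```text
clock: 4.45
tcp_pos: [0.4287, 0.1674, 0.0471]
orientation: [0.0, 0.25, 0.968, 0.001]
wrist_force: [-0.3, 5.1, -1.5]
finger_gap: 0.0104
grip_force: 61.1
```

```bash
python3 -c "
from h import *
go([.4275,.168,.045],151.3)"
```

```text
t 4.45 tcp [0.4287 0.1674 0.0471] yaw 151.1 j1,j6 [11. 40.] gap 0.0104 F [-0.3  5.1 -1.5] T [1.01 0.07 0.02] tilt [0.05 0.11]
shift cm [ 0.13 -0.01  0.21] turn -0.2
```

Emit:
carry_out(
  steps=[
    [[0, 0, 10], [0, 0, 0], 255],
    [[0, 0, 20], [0, 0, 0], 255],
    [[0, 0, 30], [0, 0, 0], 255],
    [[0, 0, 40], [0, 0, 0], 255],
    [[0, 0, 50], [0, 0, 0], 255],
    [[0, 0, 60], [0, 0, 0], 255],
    [[0, 0, 70], [0, 0, 0], 255],
    [[0, 0, 80], [0, 0, 0], 255],
  ],
)

```text
clock: 5.45
tcp_pos: [0.4263, 0.1665, 0.0465]
orientation: [-0.001, 0.816, 0.579, -0.001]
wrist_force: [-4.6, 0.9, 1.3]
finger_gap: 0.0105
grip_force: 61.4
```

```bash
python3 -c "
from h import *
go([.4275,.168,.045],151.3)
P=look('scene')[3];stand(P);P=look('scene')[3];stand(P);P=look('top')[3];stand(P)"
```

```text
t 5.45 tcp [0.4263 0.1665 0.0465] yaw 70.7 j1,j6 [ 11. 121.] gap 0.0105 F [-4.6  0.9  1.3] T [0.8  0.82 0.16] tilt [-0.19  0.02]
shift cm [0.18 0.07 0.15] turn -80.6
n 1404 roof z 0.1079 slopes 0.0077 -0.0093 knob1 corner mm -2.34 along mm -0.81 rect [0.5302 0.0751] [0.1242 0.3201] 5.7
n 1518 roof z 0.1081 slopes 0.0104 -0.0089 knob1 corner mm -2.56 along mm -0.48 rect [0.5301 0.0754] [0.1244 0.3209] 6.33
n 976 roof z 0.1084 slopes 0.0153 -0.0081 knob1 corner mm -2.91 along mm 0.15 rect [0.5382 0.0405] [0.1056 0.2487] 5.74
```

Emit:
carry_out(
  steps=[
    [[0, 0, 10], [0, 0, 0], 255],
    [[0, 0, 20], [0, 0, 0], 255],
    [[0, 0, 30], [0, 0, 0], 255],
    [[0, 0, 40], [0, 0, 0], 255],
    [[0, 0, 50], [0, 0, 0], 255],
    [[0, 0, 50], [0, 0, 0], 255],
    [[0, 0, 50], [0, 0, 0], 100],
    [[0, 0, 50], [0, 0, 0], 100],
  ],
)

```text
clock: 6.6
tcp_pos: [0.4292, 0.1662, 0.0472]
orientation: [0.001, 0.983, 0.183, 0.001]
wrist_force: [0.1, -0.7, 0.1]
finger_gap: 0.0461
grip_force: 0.0
```

Emit:
carry_out(
  steps=[
    [[0, 0, 0], [0, 0, -2], 130],
    [[0, 0, 0], [0, 0, -5], 130],
    [[0, 0, 0], [0, 0, -9], 130],
    [[0, 0, -10], [0, 0, -9], 130],
    [[0, 0, -20], [0, 0, -9], 130],
    [[0, 0, -30], [0, 0, -9], 130],
    [[0, 0, -40], [0, 0, -9], 130],
    [[0, 0, -50], [0, 0, -9], 130],
  ],
)

```text
clock: 7.6
tcp_pos: [0.429, 0.1661, 0.137]
orientation: [0.001, 0.812, 0.584, 0.0]
wrist_force: [-0.5, -0.2, -1.2]
finger_gap: 0.0417
grip_force: 0.0
```

```bash
python3 -c "
from h import *
go([.4275,.168,.045],20)
for i in range(4):
  im,_,_,P=look('scene');stand(P)
knob(im,P,(.4275,.168))
for i in range(2):
  im,_,_,P=look('top');stand(P)"
```

```text
t 7.6 tcp [0.429  0.1661 0.137 ] yaw 71.4 j1,j6 [ 11. 120.] gap 0.0417 F [-0.5 -0.2 -1.2] T [-0.03  0.02  0.  ] tilt [ 0.08 -0.04]
shift cm [ 0.14 -0.22  9.2 ] turn 51.4
n 1399 roof z 0.1082 slopes 0.002 -0.0057 knob1 corner mm -1.17 along mm -0.77 rect [0.5385 0.0758] [0.1078 0.3195] 5.87
n 1449 roof z 0.1082 slopes 0.0019 -0.0048 knob1 corner mm -1.01 along mm -0.63 rect [0.5388 0.0752] [0.1089 0.3197] 6.0
n 1372 roof z 0.1082 slopes 0.0021 -0.0054 knob1 corner mm -1.13 along mm -0.71 rect [0.5391 0.0756] [0.1089 0.3191] 6.06
n 1472 roof z 0.1082 slopes 0.0036 -0.0064 knob1 corner mm -1.45 along mm -0.73 rect [0.5386 0.0762] [0.1083 0.3211] 5.56
knob n 142 70 top 0.0929 bar ctr [0.4311 0.1674] ang 24.1 sd [0.0038 0.0137] disc ctr [0.4303 0.1646]
n 942 roof z 0.1083 slopes 0.0113 -0.0028 knob1 corner mm -1.61 along mm 0.65 rect [0.539  0.0417] [0.1053 0.2525] 5.77
n 1032 roof z 0.1084 slopes 0.0026 -0.0051 knob1 corner mm -1.13 along mm -0.6 rect [0.5392 0.0418] [0.1052 0.2525] 5.72
```

```bash
cat >> h.py <<'E'
def tilt(Ps,C=np.array([.5435,.0098]),yaw=np.radians(5.8)):
    "one-parameter rocking from stack of point maps (N,480,640,3)"
    P=np.median(np.array(Ps),0).reshape(-1,3); c,s=np.cos(yaw),np.sin(yaw)
    d=P[:,:2]-C; x=d[:,0]*c+d[:,1]*s; y=-d[:,0]*s+d[:,1]*c; z=P[:,2]
    n=np.array([-.17,.10])/np.hypot(.17,.1); e=x*n[0]+y*n[1] # signed dist from axis, + to knob1
    D=.34*.1/np.hypot(.17,.1)   # distance of knob from axis
    cnt=(abs(x)<.2)&(abs(y)<.27)&(abs(z)<.01)
    A=np.c_[x,y,np.ones_like(x)]; kc=np.linalg.lstsq(A[cnt],z[cnt],rcond=None)[0]; z=z-A@kc
    for nm,m,h in(('roof',(abs(x)>.028)&(abs(x)<.046)&(y>-.075)&(y<.205),.109),('deck',(abs(x)<.06)&(y>-.225)&(y<-.105),.05),('lugs',(abs(x)>.085)&(abs(x)<.115)&(abs(y)>.155)&(abs(y)<.19)&(x*y>0),.052)):
        m=m&(abs(z-h)<.009)
        if m.sum()<10: print(nm,'few');continue
        B=np.c_[e[m],np.ones(m.sum())]
        for _ in range(5):
            k=np.linalg.lstsq(B,z[m],rcond=None)[0]; r=z[m]-B@k; mm=abs(r)<.003
            k=np.linalg.lstsq(B[mm],z[m][mm],rcond=None)[0]
        A2=np.c_[x,y,np.ones_like(x)][m][mm]; g=np.linalg.lstsq(A2,z[m][mm],rcond=None)[0]
        print(nm,mm.sum(),'knob1 corner mm',(1e3*k[0]*D).round(2),'axis height',(1e3*k[1]).round(2),'slopes mrad',(1e3*g[:2]).round(1))
E
python3 -c "
from h import *
for n in('scene','top'): print(n);tilt([np.load(n+'0.npz')['P']]); tilt([look(n)[3] for _ in range(8)])"
```

```text
scene
roof 1029 knob1 corner mm -5.38 axis height 108.7 slopes mrad [ 26.1 -16.1]
deck 1532 knob1 corner mm -5.5 axis height 49.75 slopes mrad [ 27.2 -16.7]
lugs 148 knob1 corner mm -3.07 axis height 50.89 slopes mrad [12.1 -8.2]
roof 1114 knob1 corner mm -1.77 axis height 108.78 slopes mrad [ 8.4 -5.4]
deck 1715 knob1 corner mm -1.6 axis height 49.9 slopes mrad [ 7.9 -4.9]
lugs 178 knob1 corner mm -9.68 axis height 50.6 slopes mrad [ 48.7 -28.5]
top
roof 746 knob1 corner mm -5.35 axis height 109.12 slopes mrad [ 26.1 -16. ]
deck 931 knob1 corner mm -3.81 axis height 50.25 slopes mrad [ 17.8 -13.2]
lugs 115 knob1 corner mm -2.17 axis height 51.15 slopes mrad [13.8 -7.4]
roof 976 knob1 corner mm -1.75 axis height 108.86 slopes mrad [ 9. -5.]
deck 1596 knob1 corner mm -1.55 axis height 49.96 slopes mrad [ 8.  -4.2]
lugs 126 knob1 corner mm 6.44 axis height 51.08 slopes mrad [-32.1  18.8]
```

Emit:
carry_out(
  steps=[
    [[0, 0, -10.5], [0, 0, 0], 130],
    [[0, 0, -21], [0, 0, 0], 130],
    [[0, 0, -31.5], [0, 0, 0], 130],
    [[0, 0, -42], [0, 0, 0], 130],
    [[0, 0, -52.5], [0, 0, 0], 130],
    [[0, 0, -63], [0, 0, 0], 130],
    [[0, 0, -73.5], [0, 0, 0], 130],
    [[0, 0, -84], [0, 0, 0], 130],
  ],
)

```text
clock: 9.7
tcp_pos: [0.4282, 0.1664, 0.1368]
orientation: [0.0, 0.213, 0.977, -0.0]
wrist_force: [0.1, -0.2, 0.4]
finger_gap: 0.042
grip_force: 0.0
```

Emit:
carry_out(
  steps=[
    [[0, 0, -10], [0, 0, 1], 130],
    [[0, 0, -20], [0, 0, 2], 130],
    [[0, 0, -30], [0, 0, 3], 130],
    [[0, 0, -40], [0, 0, 4], 130],
    [[0, 0, -46.5], [0, 0, 4.5], 130],
    [[0, 0, -46.5], [0, 0, 7], 130],
    [[0, 0, -46.5], [0, 0, 9], 130],
    [[0, 0, -46.5], [0, 0, 9], 130],
  ],
)

```text
clock: 10.7
tcp_pos: [0.4268, 0.1661, 0.0455]
orientation: [-0.002, -0.187, 0.982, -0.0]
wrist_force: [0.6, 0.2, -0.2]
finger_gap: 0.0415
grip_force: 0.0
```

Emit:
carry_out(
  steps=[
    [[0, 0, 0], [0, 0, 0], 255],
    [[0, 0, 0], [0, 0, 0], 255],
    [[0, 0, 10], [0, 0, 0], 255],
    [[0, 0, 20], [0, 0, 0], 255],
    [[0, 0, 30], [0, 0, 0], 255],
    [[0, 0, 40], [0, 0, 0], 255],
    [[0, 0, 50], [0, 0, 0], 255],
    [[0, 0, 52], [0, 0, 0], 255],
  ],
)

```text
clock: 11.7
tcp_pos: [0.4285, 0.1679, 0.0479]
orientation: [0.0, 0.263, 0.965, 0.002]
wrist_force: [-2.5, 5.8, 3.1]
finger_gap: 0.0102
grip_force: 60.4
```

```bash
python3 -c "
from h import *
go([.4275,.168,.045],20)
for n in('scene','top'): print(n); tilt([look(n)[3] for _ in range(5)])"
```

```text
t 11.7 tcp [0.4285 0.1679 0.0479] yaw 149.5 j1,j6 [11. 42.] gap 0.0102 F [-2.5  5.8  3.1] T [1.04 0.57 0.06] tilt [0.06 0.17]
shift cm [ 0.09 -0.04  0.29] turn 129.5
scene
roof 1114 knob1 corner mm -0.25 axis height 108.77 slopes mrad [-0.4 -1.4]
deck 1722 knob1 corner mm -0.12 axis height 49.89 slopes mrad [-0.1 -1.5]
lugs 175 knob1 corner mm -8.98 axis height 50.85 slopes mrad [ 46.5 -26.9]
top
roof 878 knob1 corner mm 0.06 axis height 108.91 slopes mrad [-0.5  0.1]
deck 1461 knob1 corner mm -0.12 axis height 49.98 slopes mrad [ 0.5 -0.4]
lugs 151 knob1 corner mm 0.43 axis height 51.25 slopes mrad [-2.   1.2]
```

Emit:
carry_out(
  steps=[
    [[0, 0, 4], [0, 0, 0], 255],
    [[0, 0, 4], [0, 0, 0], 255],
    [[0, 0, 4], [0, 0, 0], 100],
    [[0, 0, 4], [0, 0, 0], 100],
    [[0, 0, 4], [0, 0, -3], 130],
    [[0, 0, 4], [0, 0, -6], 130],
    [[0, 0, 4], [0, 0, -9], 130],
    [[0, 0, 4], [0, 0, -12], 130],
  ],
)

```text
clock: 13.2
tcp_pos: [0.4283, 0.1661, 0.1679]
orientation: [0.0, 0.296, 0.955, -0.0]
wrist_force: [0.1, -0.1, -0.3]
finger_gap: 0.0417
grip_force: 0.0
```

```bash
python3 -c "
from h import *
for n in('scene','top'):
  print(n); L=[look(n) for _ in range(5)]; tilt([l[3] for l in L]); knob(L[0][0],np.median([l[3] for l in L],0),(.66,-.149))
go([.66,-.149,.159],132)"
```

```text
scene
roof 1136 knob1 corner mm -0.12 axis height 108.88 slopes mrad [-0.4 -0.7]
deck 1730 knob1 corner mm -0.12 axis height 49.88 slopes mrad [ 0.3 -0.8]
lugs 171 knob1 corner mm -8.18 axis height 50.75 slopes mrad [ 45.2 -25. ]
knob n 244 111 top 0.0977 bar ctr [ 0.6664 -0.1511] ang 131.3 sd [0.0036 0.0132] disc ctr [ 0.6644 -0.1501]
top
roof 886 knob1 corner mm -0.13 axis height 108.88 slopes mrad [ 1.3 -0. ]
deck 1434 knob1 corner mm -0.05 axis height 50.03 slopes mrad [0.6 0.4]
lugs 128 knob1 corner mm 9.08 axis height 51.77 slopes mrad [-48.6  30.3]
knob n 158 67 top 0.0974 bar ctr [ 0.6577 -0.1491] ang 131.1 sd [0.0035 0.0129] disc ctr [ 0.6579 -0.151 ]
t 13.7 tcp [0.4276 0.1663 0.1658] yaw 145.5 j1,j6 [11. 46.] gap 0.042 F [ 0.2  0.  -0.3] T [ 0.02  0.03 -0.04] tilt [-0.1  -0.03]
shift cm [-37.01 -12.84   0.66] turn 13.5
```

Emit:
carry_out(
  steps=[
    [[0, 0, 2], [-5, -1.7, 0], 130],
    [[0, 0, 4], [-10.4, -3.6, 0], 130],
    [[0, 0, 6], [-15.8, -5.4, 0], 130],
    [[0, 0, 8], [-21.2, -7.3, 0], 130],
    [[0, 0, 10], [-26.6, -9.2, 0], 130],
    [[0, 0, 12], [-32, -11, 0], 130],
    [[0, 0, 14.3], [-37.2, -12.8, 0], 130],
    [[0, 0, 14.3], [-37.2, -12.8, 1], 130],
  ],
)

```text
clock: 14.7
tcp_pos: [0.6644, -0.1536, 0.1549]
orientation: [0.0, 0.415, 0.91, -0.0]
wrist_force: [-0.9, 0.4, -0.0]
finger_gap: 0.0419
grip_force: 0.0
```

```bash
python3 -c "
from h import *
go([.662,-.150,.048],131.2)"
```

```text
t 14.7 tcp [ 0.6644 -0.1536  0.1549] yaw 131.0 j1,j6 [-20.  29.] gap 0.0419 F [-0.9  0.4 -0. ] T [ 0.02  0.05 -0.01] tilt [ 0.03 -0.05]
shift cm [ 0.44  0.06 10.69] turn -0.2
```

Emit:
carry_out(
  steps=[
    [[0, 0, 0], [0.2, 0, 3], 130],
    [[0, 0, 0], [0.2, 0, 6], 130],
    [[0, 0, 0], [0.2, 0, 9], 130],
    [[0, 0, 0], [0.2, 0, 10.6], 130],
    [[0, 0, 0], [0.2, 0, 10.6], 255],
    [[0, 0, 0], [0.2, 0, 10.6], 255],
    [[0, 0, 0], [0.2, 0, 10.6], 255],
    [[0, 0, 0], [0.2, 0, 10.6], 255],
  ],
)

```text
clock: 15.7
tcp_pos: [0.6606, -0.1484, 0.0513]
orientation: [-0.0, 0.413, 0.911, -0.0]
wrist_force: [-4.5, -1.8, -0.9]
finger_gap: 0.0101
grip_force: 61.1
```

```bash
python3 -c "
from h import *
go([.662,-.150,.048],131.2)"
```

```text
t 15.7 tcp [ 0.6606 -0.1484  0.0513] yaw 131.2 j1,j6 [-19.  29.] gap 0.0101 F [-4.5 -1.8 -0.9] T [-0.3   0.94  0.06] tilt [-0.04 -0.03]
shift cm [-0.21  0.    0.33] turn 0.0
```

Emit:
carry_out(
  steps=[
    [[0, 0, 10], [0, 0, 0.03], 255],
    [[0, 0, 20], [0, 0, 0.07], 255],
    [[0, 0, 30], [0, 0, 0.1], 255],
    [[0, 0, 40], [0, 0, 0.13], 255],
    [[0, 0, 50], [0, 0, 0.17], 255],
    [[0, 0, 60], [0, 0, 0.2], 255],
    [[0, 0, 70], [0, 0, 0.23], 255],
    [[0, 0, 80], [0, 0, 0.27], 255],
  ],
)

```text
clock: 16.7
tcp_pos: [0.662, -0.1489, 0.0488]
orientation: [0.001, 0.903, 0.43, 0.001]
wrist_force: [-2.4, -2.3, -2.3]
finger_gap: 0.0109
grip_force: 60.9
```

```bash
python3 -c "
from h import *
go([.662,-.150,.048],51)
tilt([look('scene')[3] for _ in range(4)])"
```

```text
t 16.7 tcp [ 0.662  -0.1489  0.0488] yaw 50.9 j1,j6 [-19. 110.] gap 0.0109 F [-2.4 -2.3 -2.3] T [-0.67  0.33  0.14] tilt [ 0.11 -0.09]
shift cm [-0.09  0.07  0.08] turn -0.1
roof 1136 knob1 corner mm -0.24 axis height 108.82 slopes mrad [ 1.5 -0.6]
deck 600 knob1 corner mm 0.09 axis height 49.94 slopes mrad [-1.1 -1.3]
lugs 109 knob1 corner mm -4.32 axis height 50.84 slopes mrad [ 25.9 -13.9]
```

Emit:
carry_out(
  steps=[
    [[0, 0, 10], [0, 0, 0.03], 255],
    [[0, 0, 20], [0, 0, 0.07], 255],
    [[0, 0, 30], [0, 0, 0.1], 255],
    [[0, 0, 40], [0, 0, 0.13], 255],
    [[0, 0, 50], [0, 0, 0.17], 255],
    [[0, 0, 60], [0, 0, 0.2], 255],
    [[0, 0, 60], [0, 0, 0.2], 255],
    [[0, 0, 60], [0, 0, 0.2], 255],
  ],
)

```text
clock: 17.9
tcp_pos: [0.662, -0.1501, 0.0469]
orientation: [0.002, 0.997, -0.076, 0.001]
wrist_force: [-0.7, -6.5, -0.7]
finger_gap: 0.0104
grip_force: 61.0
```

```bash
python3 -c "
from h import *
go([.662,-.150,.048],51)
im,_,_,P=look('scene'); print(proj(env.get_calibration('scene'),[.663,-.150,.01]))
save('f2.png',im,(230,265,330,340),7)"
```

```text
t 17.9 tcp [ 0.662  -0.1501  0.0469] yaw -8.7 j1,j6 [-19. 169.] gap 0.0104 F [-0.7 -6.5 -0.7] T [-1.43  0.32 -0.09] tilt [ 0.11 -0.19]
shift cm [-0.01 -0.01 -0.11] turn -59.7
[276.05597114 320.41119962]
```

View pics/f2.png

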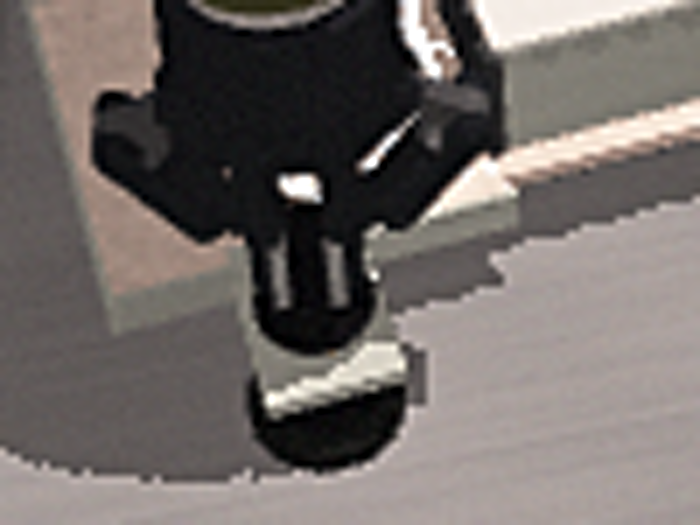

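The foot and pad are partly hidden and the gap can't be judged here; the grip sits well on the bar (crop 315,280). I regrip and continue by torque.

Emit:
carry_out(
  steps=[
    [[0, 0, 0], [0, 0, 0], 100],
    [[0, 0, 0], [0, 0, 0], 100],
    [[0, 0, 0], [0, 0, -2.5], 130],
    [[0, 0, 0], [0, 0, -5], 130],
    [[0, 0, -10], [0, 0, -5], 130],
    [[0, 0, -20], [0, 0, -5], 130],
    [[0, 0, -30], [0, 0, -5], 130],
    [[0, 0, -40], [0, 0, -5], 130],
  ],
)

```text
clock: 18.95
tcp_pos: [0.6616, -0.1475, 0.0964]
orientation: [-0.0, 0.962, 0.273, 0.001]
wrist_force: [-0.0, 0.0, 0.1]
finger_gap: 0.0419
grip_force: 0.0
```

Emit:
carry_out(
  steps=[
    [[0, 0, -10.5], [0, 0, 0], 130],
    [[0, 0, -21], [0, 0, 0], 130],
    [[0, 0, -31.5], [0, 0, 0], 130],
    [[0, 0, -42], [0, 0, 0], 130],
    [[0, 0, -52.5], [0, 0, 0], 130],
    [[0, 0, -63], [0, 0, 0], 130],
    [[0, 0, -73.5], [0, 0, 0], 130],
    [[0, 0, -84], [0, 0, 0], 130],
  ],
)

```text
clock: 19.95
tcp_pos: [0.6616, -0.1475, 0.0964]
orientation: [0.0, 0.532, 0.847, 0.0]
wrist_force: [0.1, 0.2, -0.6]
finger_gap: 0.0419
grip_force: 0.0
```

Emit:
carry_out(
  steps=[
    [[0, 0, -10.5], [0, 0, 0], 130],
    [[0, 0, -21], [0, 0, 0], 130],
    [[0, 0, -31.5], [0, 0, 0], 130],
    [[0, 0, -42], [0, 0, 0], 130],
    [[0, 0, -52.5], [0, 0, 0], 130],
    [[0, 0, -56], [0, 0, 0], 130],
    [[0, 0, -56], [0, 0, 0], 130],
    [[0, 0, -56], [0, 0, 0], 130],
  ],
)

```text
clock: 20.95
tcp_pos: [0.6613, -0.1478, 0.0963]
orientation: [0.0, 0.077, 0.997, 0.0]
wrist_force: [0.1, 0.5, 1.1]
finger_gap: 0.0419
grip_force: 0.0
```

```bash
python3 -c "
from h import *
im,_,_,P=look('scene');knob(im,P,(.663,-.150))
go([.662,-.150,.046],171.3); tilt([look('scene')[3] for _ in range(4)])"
```

```text
knob n 229 83 top 0.0942 bar ctr [ 0.667  -0.1499] ang 172.4 sd [0.0032 0.0138] disc ctr [ 0.6636 -0.1497]
t 21.0 tcp [ 0.6613 -0.1479  0.0962] yaw 171.2 j1,j6 [-19. -11.] gap 0.0417 F [ 0.1 -0.4 -0.2] T [-0.03 -0.02  0.04] tilt [0.02 0.01]
shift cm [-0.1  -0.2   5.02] turn -0.1
roof 1126 knob1 corner mm -0.13 axis height 108.83 slopes mrad [-0.2 -0.7]
deck 692 knob1 corner mm -0.41 axis height 49.65 slopes mrad [ 3.  -0.4]
lugs 108 knob1 corner mm -2.52 axis height 50.55 slopes mrad [ 21.6 -10. ]
```

Emit:
carry_out(
  steps=[
    [[0, 0, 0], [-0.1, -0.2, 2], 130],
    [[0, 0, 0], [-0.1, -0.2, 4], 130],
    [[0, 0, 0], [-0.1, -0.2, 5.1], 130],
    [[0, 0, 0], [-0.1, -0.2, 5.1], 130],
    [[0, 0, 0], [-0.1, -0.2, 5.1], 255],
    [[0, 0, 0], [-0.1, -0.2, 5.1], 255],
    [[0, 0, 0], [-0.1, -0.2, 5.1], 255],
    [[0, 0, 0], [-0.1, -0.2, 5.1], 255],
  ],
)

```text
clock: 22.2
tcp_pos: [0.6627, -0.1502, 0.0464]
orientation: [0.001, 0.076, 0.997, -0.0]
wrist_force: [-1.0, 1.9, 5.3]
finger_gap: 0.0108
grip_force: 60.5
```

Emit:
carry_out(
  steps=[
    [[0, 0, 5], [0, 0, 0.02], 255],
    [[0, 0, 10], [0, 0, 0.03], 255],
    [[0, 0, 15], [0, 0, 0.05], 255],
    [[0, 0, 20], [0, 0, 0.07], 255],
    [[0, 0, 25], [0, 0, 0.08], 255],
    [[0, 0, 30], [0, 0, 0.1], 255],
    [[0, 0, 35], [0, 0, 0.12], 255],
    [[0, 0, 40], [0, 0, 0.13], 255],
  ],
)

```text
clock: 23.2
tcp_pos: [0.6621, -0.1512, 0.0463]
orientation: [0.001, 0.414, 0.91, -0.001]
wrist_force: [-4.7, -0.3, 12.5]
finger_gap: 0.0101
grip_force: 61.4
```

```bash
python3 -c "
from h import *
go([.662,-.150,.046],131); tilt([look('scene')[3] for _ in range(4)]);go([.662,-.150,.046],131)"
```

```text
t 23.2 tcp [ 0.6621 -0.1512  0.0463] yaw 131.1 j1,j6 [-20.  29.] gap 0.0101 F [-4.7 -0.3 12.5] T [-0.1   0.96  0.19] tilt [ 0.09 -0.14]
shift cm [0.09 0.07 0.03] turn 0.1
roof 1122 knob1 corner mm -1.14 axis height 108.72 slopes mrad [ 5.7 -3.3]
deck 512 knob1 corner mm -1.04 axis height 49.91 slopes mrad [ 5.3 -2.9]
lugs 93 knob1 corner mm -11.73 axis height 50.73 slopes mrad [ 59.5 -33.8]
t 23.4 tcp [ 0.662  -0.1512  0.0462] yaw 131.2 j1,j6 [-20.  29.] gap 0.0109 F [-3.4 -0.2 12.2] T [-0.02  0.87  0.  ] tilt [ 0.09 -0.13]
shift cm [0.1  0.08 0.02] turn 0.2
```

Corner 1 has dropped by 1 mm and the wrist is pushed up at 12 N, so foot 2 has met its pad during this turn. I release and see how it settles.

Emit:
carry_out(
  steps=[
    [[0, 0, 0], [0, 0, 0], 100],
    [[0, 0, 0], [0, 0, 0], 100],
    [[0, 0, 0], [0, 0, -2.5], 130],
    [[0, 0, 0], [0, 0, -5], 130],
    [[0, 0, 0], [0, 0, -5], 130],
    [[0, 0, 0], [0, 0, -5], 130],
    [[0, 0, 0], [0, 0, -5], 130],
    [[0, 0, 0], [0, 0, -5], 130],
  ],
)

```text
clock: 24.4
tcp_pos: [0.6612, -0.1501, 0.0926]
orientation: [-0.001, 0.413, 0.911, -0.0]
wrist_force: [-0.5, 1.3, -0.2]
finger_gap: 0.0418
grip_force: 0.0
```

```bash
python3 -c "
from h import *
go([.662,-.150,.046],131); tilt([look('scene')[3] for _ in range(5)]);tilt([look('top')[3] for _ in range(5)])
im,_,_,P=look('scene');knob(im,P,(.663,-.150));"
```

```text
t 24.4 tcp [ 0.6612 -0.1501  0.0926] yaw 131.2 j1,j6 [-20.  29.] gap 0.0418 F [-0.5  1.3 -0.2] T [ 0.   -0.02 -0.01] tilt [-0.1   0.03]
shift cm [-0.05  0.07  4.66] turn 0.2
roof 1111 knob1 corner mm -1.19 axis height 108.8 slopes mrad [ 5.4 -3.7]
deck 678 knob1 corner mm -1.26 axis height 49.7 slopes mrad [ 6.1 -4.5]
lugs 102 knob1 corner mm -15.53 axis height 51.05 slopes mrad [ 78.1 -45. ]
roof 609 knob1 corner mm -1.54 axis height 109.03 slopes mrad [ 7.1 -4.9]
deck 272 knob1 corner mm -2.56 axis height 49.29 slopes mrad [12.1 -9.9]
lugs 156 knob1 corner mm 0.16 axis height 51.18 slopes mrad [-3.8  1.3]
knob n 215 79 top 0.0937 bar ctr [ 0.669  -0.1549] ang 134.2 sd [0.0038 0.01  ] disc ctr [ 0.6612 -0.1504]
```

Emit:
carry_out(
  steps=[
    [[0, 0, 0], [0, 0, 2.5], 130],
    [[0, 0, 0], [0, 0, 4.7], 130],
    [[0, 0, 0], [0, 0, 4.7], 255],
    [[0, 0, 0], [0, 0, 4.7], 255],
    [[0, 0, 0], [0, 0, 4.7], 255],
    [[0, 0, -8], [0, 0, 4.7], 255],
    [[0, 0, -16], [0, 0, 4.7], 255],
    [[0, 0, -20], [0, 0, 4.7], 255],
  ],
)

```text
clock: 25.95
tcp_pos: [0.6615, -0.1501, 0.0472]
orientation: [-0.0, 0.247, 0.969, 0.0]
wrist_force: [-2.0, -0.3, -3.0]
finger_gap: 0.0103
grip_force: 60.5
```

```bash
python3 -c "
from h import *
go([.662,-.150,.046],131); tilt([look('scene')[3] for _ in range(5)]);go([.662,-.150,.046],131)"
```

```text
t 25.95 tcp [ 0.6615 -0.1501  0.0472] yaw 151.4 j1,j6 [-20.   9.] gap 0.0103 F [-2.  -0.3 -3. ] T [ 0.14  0.25 -0.06] tilt [-0.02  0.02]
shift cm [-0.04  0.03  0.12] turn 20.4
roof 1133 knob1 corner mm -0.88 axis height 108.83 slopes mrad [ 4.7 -2.5]
deck 334 knob1 corner mm -0.75 axis height 49.88 slopes mrad [ 4.  -1.6]
lugs 102 knob1 corner mm -6.96 axis height 50.52 slopes mrad [ 43.  -21.4]
t 26.2 tcp [ 0.6616 -0.1501  0.0472] yaw 151.2 j1,j6 [-20.   9.] gap 0.0103 F [-3.6  0.7 -0.9] T [0.15 0.57 0.05] tilt [-0.01  0.  ]
shift cm [-0.03  0.03  0.12] turn 20.2
```

Emit:
carry_out(
  steps=[
    [[0, 0, -6], [0, 0, -0.02], 255],
    [[0, 0, -12], [0, 0, -0.03], 255],
    [[0, 0, -18], [0, 0, -0.05], 255],
    [[0, 0, -20], [0, 0, -0.05], 255],
    [[0, 0, -20], [0, 0, -0.05], 100],
    [[0, 0, -20], [0, 0, -0.05], 100],
    [[0, 0, -20], [0, 0, -3], 130],
    [[0, 0, -20], [0, 0, -6], 130],
  ],
)

```text
clock: 27.2
tcp_pos: [0.6621, -0.1505, 0.1074]
orientation: [0.0, 0.077, 0.997, -0.0]
wrist_force: [0.7, -0.5, 0.8]
finger_gap: 0.0417
grip_force: 0.0
```

```bash
python3 -c "
from h import *
tilt([look('scene')[3] for _ in range(6)]);tilt([look('top')[3] for _ in range(3)]);go([.662,-.150,.046],131)"
```

```text
roof 1112 knob1 corner mm -0.68 axis height 108.77 slopes mrad [ 3.4 -2. ]
deck 807 knob1 corner mm -0.86 axis height 49.76 slopes mrad [ 4.7 -2.1]
lugs 96 knob1 corner mm -12.78 axis height 50.77 slopes mrad [ 64.  -37.5]
roof 558 knob1 corner mm -0.34 axis height 108.74 slopes mrad [ 2.1 -0.7]
deck 223 knob1 corner mm -0.97 axis height 50.01 slopes mrad [  2.5 -10.5]
lugs 147 knob1 corner mm -1.87 axis height 51.56 slopes mrad [ 8.8 -5.3]
t 27.65 tcp [ 0.6611 -0.15    0.1055] yaw 171.2 j1,j6 [-20. -11.] gap 0.0422 F [ 0.3 -0.2 -0.4] T [-0.    0.02 -0.01] tilt [-0.11  0.03]
shift cm [-0.1   0.02  5.95] turn 40.2
```

```bash
python3 -c "
from h import *
go([.4278,.1665,.105],145.5)"
```

```text
t 27.65 tcp [ 0.6611 -0.15    0.1055] yaw 171.2 j1,j6 [-20. -11.] gap 0.0422 F [ 0.3 -0.2 -0.4] T [-0.    0.02 -0.01] tilt [-0.11  0.03]
shift cm [27.89 27.72  0.11] turn 25.7
```

Emit:
carry_out(
  steps=[
    [[0, 0, 3], [2.5, 2.5, -3], 130],
    [[0, 0, 7], [6.6, 6.5, -4], 130],
    [[0, 0, 11], [10.8, 10.7, -4], 130],
    [[0, 0, 15], [15, 14.9, -4], 130],
    [[0, 0, 19], [19.2, 19, -4], 130],
    [[0, 0, 23], [23.5, 23.4, -4], 130],
    [[0, 0, 25.7], [27.2, 27, -4], 130],
    [[0, 0, 25.7], [27.9, 27.7, -4], 130],
  ],
)

```text
clock: 28.65
tcp_pos: [0.4258, 0.1679, 0.1464]
orientation: [-0.001, 0.295, 0.956, -0.0]
wrist_force: [1.0, -0.1, -0.3]
finger_gap: 0.0414
grip_force: 0.0
```

```bash
python3 -c "
from h import *
for n in('scene','top'):
  print(n); L=[look(n) for _ in range(5)]; tilt([l[3] for l in L]); knob(L[0][0],np.median([l[3] for l in L],0),(.4285,.167))
go([.4278,.1665,.046],145.5)"
```

```text
scene
roof 1131 knob1 corner mm -0.89 axis height 108.78 slopes mrad [ 4.8 -2.5]
deck 1721 knob1 corner mm -0.85 axis height 49.81 slopes mrad [ 3.7 -3.4]
lugs 181 knob1 corner mm -4.84 axis height 50.71 slopes mrad [ 23.5 -14. ]
knob n 121 59 top 0.0916 bar ctr [0.4345 0.1672] ang 170.6 sd [0.0036 0.0139] disc ctr [0.4313 0.168 ]
top
roof 904 knob1 corner mm -0.78 axis height 108.96 slopes mrad [ 4.7 -1.9]
deck 1467 knob1 corner mm -0.49 axis height 49.94 slopes mrad [ 2.8 -0.9]
lugs 119 knob1 corner mm 2.22 axis height 51.09 slopes mrad [-9.   4.2]Traceback (most recent call last):
  File "<string>", line 4, in <module>
    print(n); L=[look(n) for _ in range(5)]; tilt([l[3] for l in L]); knob(L[0][0],np.median([l[3] for l in L],0),(.4285,.167))
                                                                      ~~~~^^^^^^^^^^^^^^^^^^^^^^^^^^^^^^^^^^^^^^^^^^^^^^^^^^^^^
  File "h.py", line 48, in knob
    Q=X[m]; top=Q[:,2].max(); b=Q[Q[:,2]>top-.012]
                ~~~~~~~~~~^^
    return umr_maximum(a, axis, None, out, keepdims, initial, where)
ValueError: zero-size array to reduction operation maximum which has no identity
```

Knob1 now reads 170.6°, not 145°: over-tightening knob2 turned it back about 25°. I re-level with knob1, then nudge knob2 gently.

Emit:
carry_out(
  steps=[
    [[0, 0, -8], [0, 0, 1], 130],
    [[0, 0, -16], [0, 0, 3], 130],
    [[0, 0, -25], [0, 0, 6], 130],
    [[0, 0, -25], [0, 0, 8], 130],
    [[0, 0, -25], [0, 0, 10], 130],
    [[0, 0, -25], [0, 0, 10], 255],
    [[0, 0, -25], [0, 0, 10], 255],
    [[0, 0, -25], [0, 0, 10], 255],
  ],
)

```text
clock: 30.15
tcp_pos: [0.4286, 0.1677, 0.0475]
orientation: [-0.0, 0.082, 0.997, 0.002]
wrist_force: [-1.4, 6.0, -3.6]
finger_gap: 0.0103
grip_force: 60.3
```

Emit:
carry_out(
  steps=[
    [[0, 0, 6], [0, 0, 0], 255],
    [[0, 0, 12], [0, 0, 0], 255],
    [[0, 0, 18], [0, 0, 0], 255],
    [[0, 0, 24], [0, 0, 0], 255],
    [[0, 0, 26], [0, 0, 0], 255],
    [[0, 0, 26], [0, 0, 0], 255],
    [[0, 0, 26], [0, 0, 0], 255],
    [[0, 0, 26], [0, 0, 0], 255],
  ],
)

```text
clock: 31.15
tcp_pos: [0.4282, 0.1676, 0.0469]
orientation: [-0.001, 0.304, 0.953, 0.002]
wrist_force: [1.2, 6.4, -8.8]
finger_gap: 0.0103
grip_force: 59.6
```

```bash
python3 -c "
from h import *
go([.4278,.1665,.046],145.5)
for n in('scene','top'):
  print(n); L=[look(n) for _ in range(6)]; tilt([l[3] for l in L])
"
```

```text
t 31.15 tcp [0.4282 0.1676 0.0469] yaw 144.6 j1,j6 [11. 47.] gap 0.0103 F [ 1.2  6.4 -8.8] T [ 1.29 -0.03  0.  ] tilt [-0.03  0.2 ]
shift cm [-0.03 -0.12  0.09] turn -0.9
scene
roof 1129 knob1 corner mm -0.1 axis height 108.83 slopes mrad [-0.4 -0.6]
deck 1734 knob1 corner mm 0.04 axis height 49.96 slopes mrad [-0.5 -0.5]
lugs 172 knob1 corner mm -6.51 axis height 50.79 slopes mrad [ 34.5 -19.6]
top
roof 941 knob1 corner mm 0.0 axis height 108.89 slopes mrad [0.3 0.2]
deck 1515 knob1 corner mm -0.1 axis height 49.9 slopes mrad [ 0.6 -0.2]
lugs 158 knob1 corner mm 0.76 axis height 50.98 slopes mrad [-3.4  2.2]
```

Emit:
carry_out(
  steps=[
    [[0, 0, 0], [0, 0, 0], 100],
    [[0, 0, 0], [0, 0, 0], 100],
    [[0, 0, 0], [0, 0, -3], 130],
    [[0, 0, 0], [0, 0, -6], 130],
    [[0, 0, 0], [0, 0, -10], 130],
    [[0, 0, -9], [0, 0, -10], 130],
    [[0, 0, -18], [0, 0, -10], 130],
    [[0, 0, -27], [0, 0, -10], 130],
  ],
)

```text
clock: 32.75
tcp_pos: [0.4288, 0.1658, 0.1477]
orientation: [0.001, 0.071, 0.997, -0.0]
wrist_force: [-0.5, -0.3, -0.0]
finger_gap: 0.0419
grip_force: 0.0
```

```bash
python3 -c "
from h import *
go([.662,-.150,.1],171.2)
for n in('scene','top'):
  print(n); L=[look(n) for _ in range(5)]; tilt([l[3] for l in L]); knob(L[0][0],np.median([l[3] for l in L],0),(.662,-.15))
"
```

```text
t 32.75 tcp [0.4288 0.1658 0.1477] yaw 171.8 j1,j6 [11. 19.] gap 0.0419 F [-0.5 -0.3 -0. ] T [-0.    0.02 -0.01] tilt [ 0.09 -0.01]
shift cm [-27.58 -27.94   4.81] turn 0.6
scene
roof 1122 knob1 corner mm -0.2 axis height 108.76 slopes mrad [ 0.1 -0.9]
deck 1720 knob1 corner mm -0.07 axis height 49.91 slopes mrad [ 0.2 -0.5]
lugs 173 knob1 corner mm -6.25 axis height 50.71 slopes mrad [ 31.4 -18.4]
knob n 230 84 top 0.0932 bar ctr [ 0.6673 -0.1499] ang 172.5 sd [0.0032 0.0135] disc ctr [ 0.6644 -0.1505]
top
roof 890 knob1 corner mm 0.22 axis height 108.85 slopes mrad [0.8 1.7]
deck 1426 knob1 corner mm -0.42 axis height 49.8 slopes mrad [ 1.6 -2.1]
lugs 115 knob1 corner mm 1.29 axis height 51.5 slopes mrad [-6.7  4.1]
knob n 147 60 top 0.0928 bar ctr [ 0.6562 -0.1495] ang 173.2 sd [0.0034 0.0127] disc ctr [ 0.6568 -0.1507]
```

Level to about 0.1 mm. Now knob2 again.

Emit:
carry_out(
  steps=[
    [[0, 0, 0], [-3, -3, 0], 130],
    [[0, 0, 0], [-7, -7.1, 0], 130],
    [[0, 0, 0], [-11.2, -11.3, 0], 130],
    [[0, 0, 0], [-15.4, -15.6, 0], 130],
    [[0, 0, 0], [-19.6, -19.8, 0], 130],
    [[0, 0, 0], [-23.8, -24, 0], 130],
    [[0, 0, 0], [-27.4, -27.7, 1], 130],
    [[0, 0, 0], [-27.6, -27.9, 4.8], 130],
  ],
)

```text
clock: 34.25
tcp_pos: [0.6643, -0.1553, 0.0999]
orientation: [0.003, 0.076, 0.997, -0.001]
wrist_force: [-0.1, 0.9, -1.0]
finger_gap: 0.0417
grip_force: 0.0
```

Emit:
carry_out(
  steps=[
    [[0, 0, 0], [0, 0, 1], 130],
    [[0, 0, 0], [0, 0, 3], 130],
    [[0, 0, 0], [0, 0, 5.1], 130],
    [[0, 0, 0], [0, 0, 5.1], 130],
    [[0, 0, 0], [0, 0, 5.1], 255],
    [[0, 0, 0], [0, 0, 5.1], 255],
    [[0, 0, 0], [0, 0, 5.1], 255],
    [[0, 0, 0], [0, 0, 5.1], 255],
  ],
)

```text
clock: 35.25
tcp_pos: [0.6612, -0.1501, 0.0497]
orientation: [0.001, 0.074, 0.997, 0.0]
wrist_force: [-0.8, 3.1, 5.5]
finger_gap: 0.0105
grip_force: 60.3
```

```bash
python3 -c "
from h import *
go([.662,-.150,.046],171.2)
tilt([look('scene')[3] for _ in range(5)])"
```

```text
t 35.25 tcp [ 0.6612 -0.1501  0.0497] yaw 171.6 j1,j6 [-20. -11.] gap 0.0105 F [-0.8  3.1  5.5] T [ 0.64  0.12 -0.01] tilt [0.16 0.01]
shift cm [-0.08  0.02  0.37] turn 0.4
roof 1131 knob1 corner mm -0.1 axis height 108.82 slopes mrad [-0.7 -0.7]
deck 267 knob1 corner mm -0.19 axis height 49.86 slopes mrad [1.1 1.4]
lugs 93 knob1 corner mm -5.51 axis height 50.66 slopes mrad [ 35.  -17.5]
```

Emit:
carry_out(
  steps=[
    [[0, 0, 1], [0, 0, 0], 255],
    [[0, 0, 2], [0, 0, 0.01], 255],
    [[0, 0, 3], [0, 0, 0.01], 255],
    [[0, 0, 4], [0, 0, 0.01], 255],
    [[0, 0, 5], [0, 0, 0.02], 255],
    [[0, 0, 6], [0, 0, 0.02], 255],
    [[0, 0, 7], [0, 0, 0.02], 255],
    [[0, 0, 8], [0, 0, 0.03], 255],
  ],
)

```text
clock: 36.5
tcp_pos: [0.6612, -0.1501, 0.0497]
orientation: [0.001, 0.143, 0.99, 0.0]
wrist_force: [-1.7, 3.7, 7.9]
finger_gap: 0.0107
grip_force: 60.5
```

```bash
python3 -c "
from h import *
go([.662,-.150,.046],171.2)
tilt([look('scene')[3] for _ in range(5)])"
```

```text
t 36.5 tcp [ 0.6612 -0.1501  0.0497] yaw 163.5 j1,j6 [-20.  -3.] gap 0.0107 F [-1.7  3.7  7.9] T [0.6  0.28 0.12] tilt [ 0.16 -0.  ]
shift cm [-0.07  0.03  0.37] turn -7.7
roof 1136 knob1 corner mm -0.14 axis height 108.77 slopes mrad [ 0.3 -0.6]
deck 288 knob1 corner mm -0.15 axis height 49.85 slopes mrad [1.4 3.2]
lugs 103 knob1 corner mm -7.49 axis height 51.08 slopes mrad [ 44.5 -23.3]
```

Emit:
carry_out(
  steps=[
    [[0, 0, 1], [0, 0, 0], 255],
    [[0, 0, 2], [0, 0, 0.01], 255],
    [[0, 0, 3], [0, 0, 0.01], 255],
    [[0, 0, 4], [0, 0, 0.01], 255],
    [[0, 0, 5], [0, 0, 0.02], 255],
    [[0, 0, 5], [0, 0, 0.02], 255],
    [[0, 0, 5], [0, 0, 0.02], 255],
    [[0, 0, 5], [0, 0, 0.02], 255],
  ],
)

```text
clock: 37.75
tcp_pos: [0.6612, -0.1502, 0.0497]
orientation: [0.001, 0.186, 0.983, 0.0]
wrist_force: [-1.5, 4.0, 9.7]
finger_gap: 0.0099
grip_force: 60.6
```

```bash
python3 -c "
from h import *
go([.662,-.150,.046],171.2)
tilt([look('scene')[3] for _ in range(5)])"
```

```text
t 37.75 tcp [ 0.6612 -0.1502  0.0497] yaw 158.6 j1,j6 [-20.   2.] gap 0.0099 F [-1.5  4.   9.7] T [0.65 0.35 0.1 ] tilt [ 0.17 -0.01]
shift cm [-0.07  0.04  0.37] turn -12.6
roof 1125 knob1 corner mm -0.36 axis height 108.78 slopes mrad [ 0.7 -1.4]
deck 302 knob1 corner mm -0.22 axis height 49.92 slopes mrad [ 0.5 -3.1]
lugs 105 knob1 corner mm -3.7 axis height 50.52 slopes mrad [ 19.  -10.8]
```

Emit:
carry_out(
  steps=[
    [[0, 0, 0], [0, 0, 0], 100],
    [[0, 0, 0], [0, 0, 0], 100],
    [[0, 0, 0], [0, 0, -3], 130],
    [[0, 0, 0], [0, 0, -6], 130],
    [[0, 0, 0], [0, 0, -10], 130],
    [[0, 0, 0], [0, 0, -12], 130],
    [[0, 0, 0], [0, 0, -12], 0],
    [[0, 0, 0], [0, 0, -12], 0],
  ],
)

```text
clock: 39.0
tcp_pos: [0.6596, -0.1505, 0.1658]
orientation: [-0.001, 0.186, 0.982, 0.0]
wrist_force: [-1.0, -1.4, -0.0]
finger_gap: 0.0764
grip_force: 0.0
```

```bash
python3 -c "
from h import *
go([.662,-.150,.1],171.2)
for n in('scene','top'):
  print(n); L=[look(n) for _ in range(8)]; P=np.median([l[3] for l in L],0);tilt([P]); 
  knob(L[0][0],P,(.662,-.15)); knob(L[0][0],P,(.4285,.167))
"
```

```text
t 39.0 tcp [ 0.6596 -0.1505  0.1658] yaw 158.5 j1,j6 [-20.   2.] gap 0.0764 F [-1.  -1.4 -0. ] T [-0.03 -0.01  0.03] tilt [-0.1   0.02]
shift cm [-0.22  0.14  6.58] turn -12.7
scene
roof 1101 knob1 corner mm -0.51 axis height 108.77 slopes mrad [ 2.5 -1.5]
deck 1676 knob1 corner mm -0.26 axis height 49.82 slopes mrad [ 1.2 -0.9]
lugs 117 knob1 corner mm -8.21 axis height 50.64 slopes mrad [ 40.  -23.7]
knob n 243 100 top 0.0926 bar ctr [ 0.6666 -0.1502] ang 158.5 sd [0.0036 0.0137] disc ctr [ 0.6645 -0.1495]
knob n 123 68 top 0.0915 bar ctr [0.4332 0.1671] ang 143.2 sd [0.0038 0.0141] disc ctr [0.4318 0.1675]
top
roof 741 knob1 corner mm 0.07 axis height 108.83 slopes mrad [-0.1  0.4]
deck 265 knob1 corner mm -0.2 axis height 49.86 slopes mrad [ 0.7 -1.7]
lugs 161 knob1 corner mm -1.01 axis height 51.08 slopes mrad [ 3.5 -2.5]Traceback (most recent call last):
  File "<string>", line 6, in <module>
    knob(L[0][0],P,(.662,-.15)); knob(L[0][0],P,(.4285,.167))
    ~~~~^^^^^^^^^^^^^^^^^^^^^^^
  File "h.py", line 48, in knob
    Q=X[m]; top=Q[:,2].max(); b=Q[Q[:,2]>top-.012]
                ~~~~~~~~~~^^
    return umr_maximum(a, axis, None, out, keepdims, initial, where)
ValueError: zero-size array to reduction operation maximum which has no identity
```

Level to about 0.2 mm. I check steadiness by pressing the closed fingers on the deck near knob2's corner.

```bash
python3 -c "
from h import *
go([.603,-.135,.026],158.5)"
```

```text
t 39.8 tcp [ 0.6602 -0.1505  0.1674] yaw 158.5 j1,j6 [-20.   2.] gap 0.0855 F [-0.1  0.3 -0.6] T [0.02 0.   0.05] tilt [ 0.01 -0.01]
shift cm [ 5.9  -0.65 14.14] turn 0.0
```

Emit:
carry_out(
  steps=[
    [[0, 0, 0], [5.9, -0.6, 0], 255],
    [[0, 0, 0], [5.9, -0.6, 0], 255],
    [[0, 0, 0], [5.9, -0.6, 4], 255],
    [[0, 0, 0], [5.9, -0.6, 8], 255],
    [[0, 0, 0], [5.9, -0.6, 12], 255],
    [[0, 0, 0], [5.9, -0.6, 14], 255],
    [[0, 0, 0], [5.9, -0.6, 14.2], 255],
    [[0, 0, 0], [5.9, -0.6, 14.3], 255],
  ],
)

```text
clock: 40.8
tcp_pos: [0.6042, -0.135, 0.0254]
orientation: [0.001, 0.186, 0.982, -0.0]
wrist_force: [0.4, 0.2, 0.6]
finger_gap: 0.0
grip_force: 0.0
```

Emit:
carry_out(
  steps=[
    [[0, 0, 0], [0, 0, 0.1], 255],
    [[0, 0, 0], [0, 0, 0.2], 255],
    [[0, 0, 0], [0, 0, 0.3], 255],
    [[0, 0, 0], [0, 0, 0.4], 255],
    [[0, 0, 0], [0, 0, 0.5], 255],
    [[0, 0, 0], [0, 0, 0.5], 255],
    [[0, 0, 0], [0, 0, 0.5], 255],
    [[0, 0, 0], [0, 0, 0.5], 255],
  ],
)

```text
clock: 41.8
tcp_pos: [0.6038, -0.1348, 0.0227]
orientation: [0.001, 0.186, 0.983, -0.0]
wrist_force: [-6.0, 1.7, 17.0]
finger_gap: -0.0003
grip_force: 8.7
```

```bash
python3 -c "
from h import *
go([.603,-.135,.026],158.5);tilt([look('scene')[3] for _ in range(6)])"
```

```text
t 41.8 tcp [ 0.6038 -0.1348  0.0227] yaw 158.5 j1,j6 [-20.   1.] gap -0.0003 F [-6.   1.7 17. ] T [ 0.39  1.19 -0.01] tilt [ 0.16 -0.07]
shift cm [ 0.07 -0.05 -0.33] turn 0.0
roof 1134 knob1 corner mm -0.36 axis height 108.75 slopes mrad [ 1.8 -1. ]
deck 804 knob1 corner mm -0.05 axis height 49.9 slopes mrad [0.3 0.3]
lugs 146 knob1 corner mm -4.07 axis height 50.4 slopes mrad [ 27.1 -14.7]
```

Pressing with 17 N at knob2's corner leaves the tilt unchanged, so the stand is steady. Now I measure the pans and the gate.

```bash
cat >> h.py <<'E'
def pans():
    for n in('scene','top'):
        L=[look(n) for _ in range(4)]; P=np.median([l[3] for l in L],0); im=L[0][0].astype(int)
        grey=(im.max(-1)-im.min(-1)<25)
        m=grey&(P[...,2]>.034)&(P[...,2]<.056)&(P[...,0]>.3)&(P[...,0]<.72)&(P[...,1]>.26)&(P[...,1]<.47)
        k,lab,st,_=cv2.connectedComponentsWithStats(cv2.dilate(m.astype(np.uint8),np.ones((3,3))))
        for i in range(1,k):
            Q=P[(lab==i)&m]
            if len(Q)<60: continue
            r=cv2.minAreaRect(Q[:,:2].astype(np.float32)); print(n,len(Q),'c',np.round(r[0],4),'sz',np.round(r[1],3),'long axis',round((r[2]+(90 if r[1][1]>r[1][0] else 0))%180,1))
E
python3 -c "
from h import *
pans(); go([.6,.3,.2],73.7)"
```

```text
scene 232 c [0.4442 0.3778] sz [0.063 0.086] long axis 159.9
scene 301 c [0.6236 0.3785] sz [0.063 0.084] long axis 164.4
top 195 c [0.6202 0.3774] sz [0.063 0.081] long axis 164.5
top 194 c [0.4406 0.3778] sz [0.065 0.08 ] long axis 160.0
t 42.5 tcp [ 0.6038 -0.1348  0.0227] yaw 158.5 j1,j6 [-20.   1.] gap -0.0004 F [-5.1  2.3 17.5] T [ 0.35  1.17 -0.03] tilt [ 0.16 -0.07]
shift cm [ 16.21  40.32 -17.79] turn 84.8
```

Emit:
carry_out(
  steps=[
    [[0, 0, 5], [0, 0, -5], 160],
    [[0, 0, 15], [2, 5, -10], 160],
    [[0, 0, 25], [4.5, 10, -15], 160],
    [[0, 0, 35], [7, 15, -18], 160],
    [[0, 0, 45], [9, 20, -18], 160],
    [[0, 0, 55], [11, 25, -18], 160],
    [[0, 0, 65], [13, 30, -18], 160],
    [[0, 0, 75], [15, 35, -18], 160],
  ],
)

```text
clock: 43.5
tcp_pos: [0.5914, 0.2483, 0.1998]
orientation: [0.0, 0.748, 0.664, 0.0]
wrist_force: [1.0, -0.0, -0.6]
finger_gap: 0.032
grip_force: 0.0
```

```bash
python3 -c "
from h import *
go([.478,.365,.09],70); pans()"
```

```text
t 43.5 tcp [0.5914 0.2483 0.1998] yaw 83.2 j1,j6 [ 16. 112.] gap 0.032 F [ 1.  -0.  -0.6] T [-0.    0.01 -0.  ] tilt [0.06 0.01]
shift cm [ 10.25 -12.65  10.97] turn 13.2
scene 149 c [0.4453 0.3773] sz [0.062 0.083] long axis 160.0
scene 301 c [0.624  0.3783] sz [0.063 0.084] long axis 164.0
```

Emit:
carry_out(
  steps=[
    [[0, 0, 4], [2.5, -3.1, 2], 160],
    [[0, 0, 8], [6, -7.4, 5], 160],
    [[0, 0, 13.2], [10.2, -12.6, 8], 160],
    [[0, 0, 13.2], [10.2, -12.6, 9], 160],
    [[0, 0, 13.2], [10.2, -12.6, 11], 160],
    [[0, 0, 13.2], [10.2, -12.6, 11], 160],
    [[0, 0, 13.2], [10.2, -12.6, 11], 160],
    [[0, 0, 13.2], [10.2, -12.6, 11], 160],
  ],
)

```text
clock: 44.9
tcp_pos: [0.4792, 0.3613, 0.0904]
orientation: [0.0, 0.818, 0.575, 0.001]
wrist_force: [-0.5, 0.2, -0.1]
finger_gap: 0.0318
grip_force: 0.0
```

```bash
python3 -c "
from h import *
go([.478,.365,-.008],70)
im,_,c,_=look('scene'); print(proj(c,[.478,.365,.045])); save('g1.png',im,(395,170,495,245),7)"
```

```text
t 44.9 tcp [0.4792 0.3613 0.0904] yaw 70.3 j1,j6 [ 29. 139.] gap 0.0318 F [-0.5  0.2 -0.1] T [ 0.02 -0.04 -0.02] tilt [0.1  0.05]
shift cm [ 0.29 -0.25  9.84] turn 0.3
[444.47520923 225.07575827]
```

View pics/g1.png

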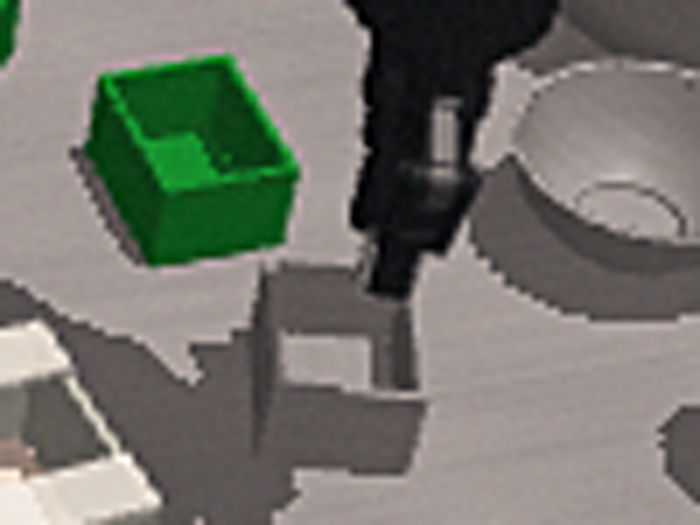

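The fingers hang above the pan's far-side wall (crop 350,395), offset upward in the image only by height. I go down and pinch.

Emit:
carry_out(
  steps=[
    [[0, 0, 0], [0.2, -0.2, 2.5], 160],
    [[0, 0, 0], [0.2, -0.2, 5], 160],
    [[0, 0, 0], [0.2, -0.2, 7.5], 160],
    [[0, 0, 0], [0.2, -0.2, 9.7], 160],
    [[0, 0, 0], [0.2, -0.2, 9.7], 160],
    [[0, 0, 0], [0.2, -0.2, 9.7], 255],
    [[0, 0, 0], [0.2, -0.2, 9.7], 255],
    [[0, 0, 0], [0.2, -0.2, 9.7], 255],
  ],
)

```text
clock: 45.95
tcp_pos: [0.478, 0.3648, -0.0062]
orientation: [0.0, 0.818, 0.576, 0.001]
wrist_force: [0.5, -0.9, 5.1]
finger_gap: 0.0029
grip_force: 60.6
```

```bash
python3 -c "
from h import *
go([.478,.365,-.008],70)"
```

```text
t 45.95 tcp [ 0.478   0.3648 -0.0062] yaw 70.3 j1,j6 [ 30. 139.] gap 0.0029 F [ 0.5 -0.9  5.1] T [-0.    0.04  0.02] tilt [0.15 0.07]
shift cm [ 0.02 -0.01  0.18] turn 0.3
```

Emit:
carry_out(
  steps=[
    [[0, 0, 0], [0, 0, -2], 255],
    [[0, 0, 0], [0, 0, -6], 255],
    [[0, 0, 0], [0, 0, -11], 255],
    [[0, 0, 0], [0, 0, -13.5], 255],
    [[0, 0, 5], [-3, 1.6, -13.5], 255],
    [[0, 0, 12], [-7, 3.8, -13.5], 255],
    [[0, 0, 19], [-11.4, 6.2, -13.5], 255],
    [[0, 0, 26], [-15.8, 8.6, -13.5], 255],
  ],
)

```text
clock: 46.95
tcp_pos: [0.5043, 0.185, 0.1273]
orientation: [0.0, 0.927, 0.376, -0.0]
wrist_force: [0.4, -0.3, -0.9]
finger_gap: 0.0025
grip_force: 59.6
```

```bash
python3 -c "
from h import *
go([.5635,-.187,.127],5.8)"
```

```text
t 46.95 tcp [0.5043 0.185  0.1273] yaw 44.1 j1,j6 [ 12. 147.] gap 0.0025 F [ 0.4 -0.3 -0.9] T [-0.11 -0.03 -0.03] tilt [ 0.01 -0.01]
shift cm [-21.66  30.82   0.04] turn 38.3
```

Emit:
carry_out(
  steps=[
    [[0, 0, 5], [-2.8, 4, 0], 255],
    [[0, 0, 11], [-6.2, 8.8, 0], 255],
    [[0, 0, 17], [-9.6, 13.6, 0], 255],
    [[0, 0, 23], [-13, 18.5, 0], 255],
    [[0, 0, 29], [-16.4, 23.3, 0], 255],
    [[0, 0, 35], [-19.8, 28.1, 0], 255],
    [[0, 0, 38.3], [-21.6, 30.7, 0], 255],
    [[0, 0, 38.3], [-21.7, 30.8, 2], 255],
  ],
)

```text
clock: 47.95
tcp_pos: [0.566, -0.1892, 0.1084]
orientation: [0.001, 0.999, 0.05, 0.002]
wrist_force: [0.6, -0.3, -2.2]
finger_gap: 0.0024
grip_force: 59.7
```

```bash
python3 -c "
from h import *
im,_,c,P=look('scene'); save('d1.png',im,(210,190,330,310),5)
go([.5635,-.187,.05],5.8)
C=np.array([.5435,.0098]);yaw=np.radians(5.8);d=P[...,:2]-C;x=d[...,0]*np.cos(yaw)+d[...,1]*np.sin(yaw);y=-d[...,0]*np.sin(yaw)+d[...,1]*np.cos(yaw)
g=im.astype(int);m=(g.max(-1)-g.min(-1)<25)&(g.max(-1)>60)&(abs(x)<.06)&(y>-.22)&(y<-.1)&(P[...,2]>.07)&(P[...,2]<.17)
print(m.sum(),P[m][:,2].min(),np.percentile(P[m][:,2],[5,50,95]))"
```

```text
t 48.0 tcp [ 0.5634 -0.187   0.1045] yaw 5.9 j1,j6 [-26. 148.] gap 0.0027 F [-0.7  1.2 -4. ] T [-0.01  0.09  0.02] tilt [-0.13  0.05]
shift cm [0.02 0.01 5.45] turn 0.1
920 0.11334203023027378 [0.11706056 0.13729336 0.16062964]
```

View pics/d1.png

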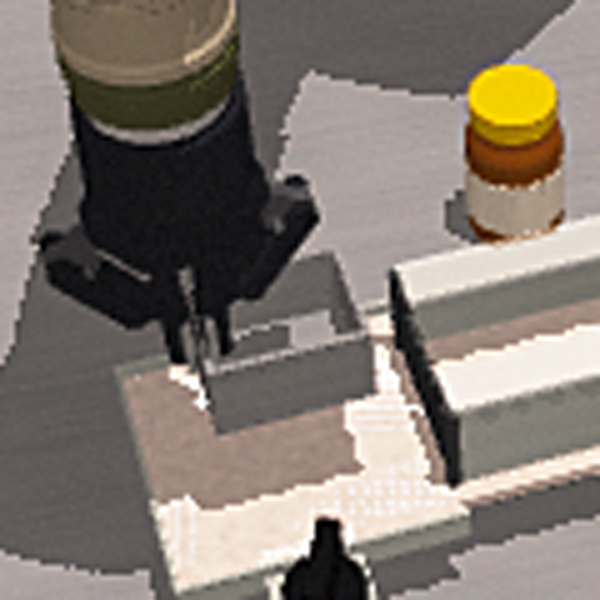

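The pan hangs level from its rear wall above the deck, its front (crop 370,350) facing the flaps (crop 430,420). I lower it and push slowly.

Emit:
carry_out(
  steps=[
    [[0, 0, 0], [0.1, 0, 2], 255],
    [[0, 0, 0], [0.1, 0, 4], 255],
    [[0, 0, 0], [0.1, 0, 5.5], 255],
    [[0, 0, 0], [0.1, 0, 6], 255],
    [[0, 0, 0], [0.1, -0.8, 6], 255],
    [[0, 0, 0], [0.1, -2, 6], 255],
    [[0, 0, 0], [0.1, -3.5, 6], 255],
    [[0, 0, 0], [0.1, -5, 6], 255],
  ],
)

```text
clock: 49.0
tcp_pos: [0.5611, -0.1367, 0.0484]
orientation: [0.002, 0.999, 0.052, 0.001]
wrist_force: [-0.8, -5.0, -2.3]
finger_gap: 0.0028
grip_force: 59.6
```

```bash
python3 -c "
from h import *
go([.5445,-.001,.0445],5.8);C=np.array([.5435,.0098]);s=env.get_state()['tcp_pos'][:2]-C; a=np.radians(5.8);print(s@[np.cos(a),np.sin(a)],s@[-np.sin(a),np.cos(a)])
tilt([look('scene')[3] for _ in range(4)])"
```

```text
t 49.0 tcp [ 0.5611 -0.1367  0.0484] yaw 6.0 j1,j6 [-22. 152.] gap 0.0028 F [-0.8 -5.  -2.3] T [-1.29  0.04  0.06] tilt [ 0.12 -0.26]
shift cm [ -0.24 -13.67   0.33] turn 0.2
0.0027172223802879644 -0.14755028149372978
roof 1126 knob1 corner mm -0.28 axis height 108.82 slopes mrad [ 1. -1.]
deck 1183 knob1 corner mm 0.05 axis height 50.11 slopes mrad [-0.3 -0.4]
lugs 96 knob1 corner mm -14.45 axis height 50.93 slopes mrad [ 67.2 -42.3]
```

Emit:
carry_out(
  steps=[
    [[0, 0, 0], [0, -1, 0.2], 255],
    [[0, 0, 0], [0, -2, 0.3], 255],
    [[0, 0, 0], [0, -3, 0.3], 255],
    [[0, 0, 0], [0, -4, 0.3], 255],
    [[0, 0, 0], [0, -5, 0.3], 255],
    [[0, 0, 0], [0, -6, 0.3], 255],
    [[0, 0, 0], [0, -7, 0.3], 255],
    [[0, 0, 0], [0, -7.5, 0.3], 255],
  ],
)

```text
clock: 50.2
tcp_pos: [0.5522, -0.0603, 0.0443]
orientation: [0.0, 0.999, 0.053, -0.0]
wrist_force: [-0.4, -1.1, -1.9]
finger_gap: 0.0026
grip_force: 59.7
```

```bash
python3 -c "
from h import *
im=look('scene')[0]; save('d2.png',im,(210,170,330,290),5)
go([.546,-.009,.0445],5.8);C=np.array([.5435,.0098]);s=env.get_state()['tcp_pos'][:2]-C; a=np.radians(5.8);print(s@[np.cos(a),np.sin(a)],s@[-np.sin(a),np.cos(a)])"
```

```text
t 50.25 tcp [ 0.5521 -0.0598  0.0443] yaw 6.1 j1,j6 [-14. 159.] gap 0.003 F [-1.   0.8 -1.2] T [-0.02 -0.06 -0.04] tilt [-0.01  0.04]
shift cm [-0.07 -5.12 -0.02] turn 0.3
0.0015601643069984104 -0.07016497389256365
```

View pics/d2.png

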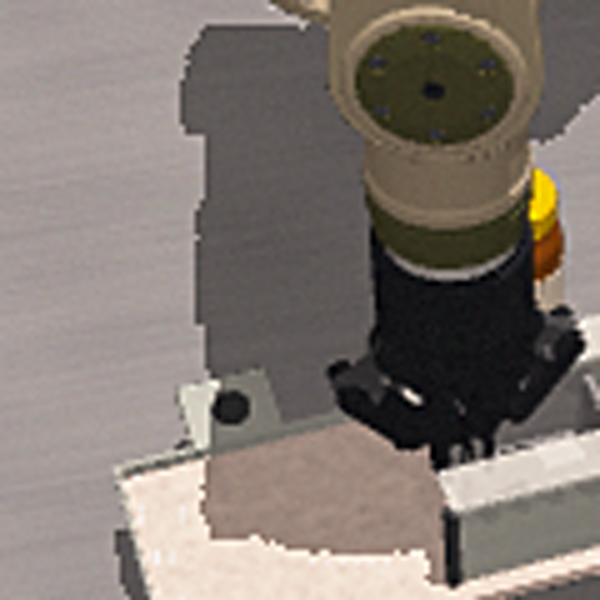

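The pan is inside past the gate, with the fingers running in the slot. I push on until it clears the flaps, open a little and lift.

Emit:
carry_out(
  steps=[
    [[0, 0, 0], [0, -1, 0], 255],
    [[0, 0, 0], [0, -2, 0], 255],
    [[0, 0, 0], [0, -3, 0], 255],
    [[0, 0, 0], [0, -4, 0], 255],
    [[0, 0, 0], [0, -5, 0], 255],
    [[0, 0, 0], [0, -5.6, 0], 255],
    [[0, 0, 0], [0, -5.6, 0], 255],
    [[0, 0, 0], [0, -5.6, 0], 255],
  ],
)

```text
clock: 51.25
tcp_pos: [0.5466, -0.0055, 0.0443]
orientation: [0.0, 0.999, 0.053, 0.0]
wrist_force: [0.7, 0.4, -2.1]
finger_gap: 0.0028
grip_force: 59.7
```

Emit:
carry_out(
  steps=[
    [[0, 0, 0], [0, 0, 0], 205],
    [[0, 0, 0], [0, 0, 0], 205],
    [[0, 0, 0], [0, 0, -1], 205],
    [[0, 0, 0], [0, 0, -3], 205],
    [[0, 0, 0], [0, 0, -6], 205],
    [[0, 0, 0], [0, 0, -10], 205],
    [[0, 0, 0], [0, 0, -15], 160],
    [[0, 0, 0], [0, 0, -16], 160],
  ],
)

```text
clock: 52.25
tcp_pos: [0.5487, -0.0058, 0.2091]
orientation: [0.001, 0.999, 0.053, 0.004]
wrist_force: [-0.3, -0.1, -0.6]
finger_gap: 0.0323
grip_force: 0.0
```

```bash
python3 -c "
from h import *
im,_,c,P=look('scene'); save('d3.png',im,(270,200,430,310),5)
pans(); tilt([look('scene')[3] for _ in range(5)]); go([.585,.388,.09],253.7)"
```

```text
scene 302 c [0.6244 0.3782] sz [0.063 0.083] long axis 163.9
top 195 c [0.6207 0.3775] sz [0.064 0.081] long axis 164.9
roof 1133 knob1 corner mm -0.17 axis height 108.78 slopes mrad [ 0.8 -0.6]
deck 1724 knob1 corner mm -0.11 axis height 49.94 slopes mrad [-0.5 -2. ]
lugs 170 knob1 corner mm -4.89 axis height 50.82 slopes mrad [ 21.2 -13.5]
t 52.95 tcp [ 0.5464 -0.0054  0.204 ] yaw 6.0 j1,j6 [ -9. 165.] gap 0.0316 F [ 0.2 -0.2 -0.8] T [ 0.01 -0.01 -0.03] tilt [-0.03 -0.  ]
shift cm [  7.98 -38.72  11.4 ] turn 112.3
```

View pics/d3.png

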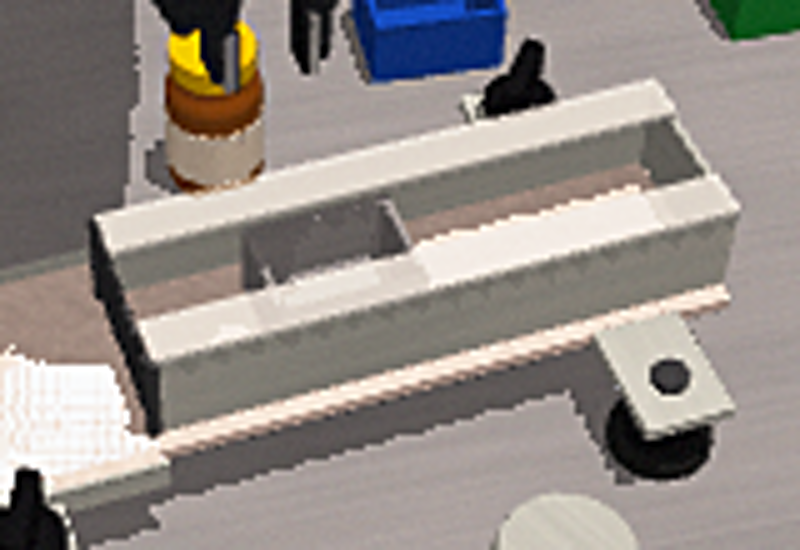

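The first pan stands upright in the lane (crop 330,240) and the flaps are shut at the entrance (crop 125,320). Next is the second pan, which was knocked to x 0.622.

Emit:
carry_out(
  steps=[
    [[0, 0, -8], [0.8, -4, 0], 160],
    [[0, 0, -18], [2, -9.8, 0], 160],
    [[0, 0, -28], [3.2, -15.6, 0], 160],
    [[0, 0, -38], [4.4, -21.4, 0], 160],
    [[0, 0, -48], [5.6, -27.2, 0], 160],
    [[0, 0, -58], [6.8, -33, 2], 160],
    [[0, 0, -68.4], [8, -38.7, 6], 160],
    [[0, 0, -68.4], [8, -38.7, 11.4], 160],
  ],
)

```text
clock: 53.95
tcp_pos: [0.5869, 0.3928, 0.0908]
orientation: [0.0, 0.795, 0.607, 0.003]
wrist_force: [0.4, -0.8, -1.0]
finger_gap: 0.0317
grip_force: 0.0
```

```bash
python3 -c "
from h import *
im=look('scene')[0]; save('g2.png',im,(400,180,520,290),5)
go([.5859,.388,-.007],74.4)"
```

```text
t 54.0 tcp [0.5809 0.3889 0.0795] yaw 74.6 j1,j6 [ 27. 133.] gap 0.0317 F [-2.8 -1.6 -7.1] T [-0.1   0.15 -0.04] tilt [-0.55 -0.26]
shift cm [0.1  0.57 8.64] turn 0.2
```

View pics/g2.png

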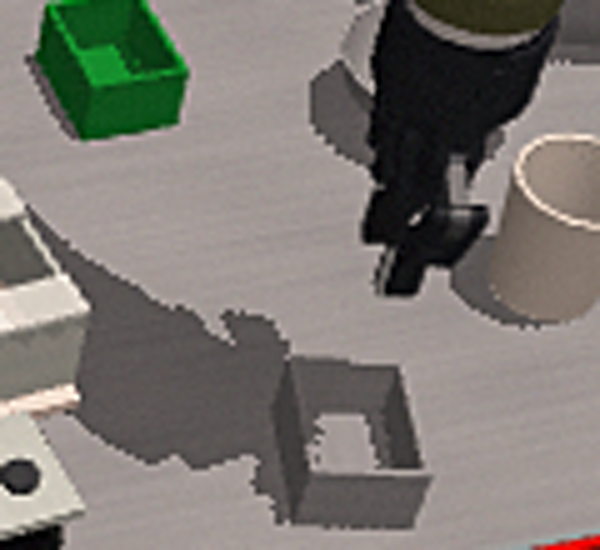

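The fingers are above and behind the pan's near wall (crop 345,360). I go down and pinch.

Emit:
carry_out(
  steps=[
    [[0, 0, 0], [0, 0, 0], 160],
    [[0, 0, 0], [0, 0, 2.5], 160],
    [[0, 0, 0], [0, 0, 5], 160],
    [[0, 0, 0], [0, 0, 7.5], 160],
    [[0, 0, 0], [0, 0, 9.7], 160],
    [[0, 0, 0], [0, 0, 9.7], 255],
    [[0, 0, 0], [0, 0, 9.7], 255],
    [[0, 0, 0], [0, 0, 9.7], 255],
  ],
)

```text
clock: 55.0
tcp_pos: [0.5874, 0.388, -0.0037]
orientation: [0.001, 0.797, 0.605, 0.002]
wrist_force: [-0.6, -2.3, 6.3]
finger_gap: 0.0026
grip_force: 61.1
```

```bash
python3 -c "
from h import *
go([.5635,-.187,.127],185.8)"
```

```text
t 55.0 tcp [ 0.5874  0.388  -0.0037] yaw 74.4 j1,j6 [ 27. 133.] gap 0.0026 F [-0.6 -2.3  6.3] T [-0.45  0.11 -0.05] tilt [0.23 0.07]
shift cm [-56.    13.22 -13.15] turn -111.4
```

Emit:
carry_out(
  steps=[
    [[0, 0, 0], [0, 0, -2], 255],
    [[0, 0, 0], [0, 0, -6], 255],
    [[0, 0, 0], [0, 0, -11], 255],
    [[0, 0, -8], [-2.5, 0.6, -13.5], 255],
    [[0, 0, -18], [-7, 1.6, -13.5], 255],
    [[0, 0, -28], [-12, 2.8, -13.5], 255],
    [[0, 0, -38], [-17, 4, -13.5], 255],
    [[0, 0, -48], [-22, 5.2, -13.5], 255],
  ],
)

```text
clock: 56.0
tcp_pos: [0.5764, 0.1605, 0.1292]
orientation: [0.001, 0.479, 0.878, 0.0]
wrist_force: [0.2, 0.1, -1.6]
finger_gap: 0.0025
grip_force: 59.9
```

```bash
python3 -c "
from h import *
go([.5635,-.187,.127],185.8)"
```

```text
t 56.0 tcp [0.5764 0.1605 0.1292] yaw 122.8 j1,j6 [ 8. 65.] gap 0.0025 F [ 0.2  0.1 -1.6] T [-0.03  0.01 -0.03] tilt [0.08 0.  ]
shift cm [-28.52 -19.9    0.21] turn -63.0
```

Emit:
carry_out(
  steps=[
    [[0, 0, -8], [-3, -2.1, 0], 255],
    [[0, 0, -18], [-7.5, -5.2, 0], 255],
    [[0, 0, -28], [-12, -8.4, 0], 255],
    [[0, 0, -38], [-16.5, -11.5, 0], 255],
    [[0, 0, -48], [-21, -14.7, 0], 255],
    [[0, 0, -58], [-25.5, -17.8, 0], 255],
    [[0, 0, -63], [-28.5, -19.9, 0], 255],
    [[0, 0, -63], [-28.5, -19.9, 2], 255],
  ],
)

```text
clock: 57.0
tcp_pos: [0.5629, -0.1894, 0.1105]
orientation: [0.002, -0.046, 0.999, -0.002]
wrist_force: [-0.0, 0.7, -2.9]
finger_gap: 0.0025
grip_force: 60.0
```

```bash
python3 -c "
from h import *
im,_,c,P=look('scene'); save('d4.png',im,(210,190,330,310),5)
go([.5645,-.187,.047],185.8); tilt([look('scene')[3] for _ in range(4)])"
```

```text
Traceback (most recent call last):
  File "h.py", line 13, in look
    im,d=env.read_camera(n); c=env.get_calibration(n)
         ~~~~~~~~~~~~~~~^^^
ValueError: 200 camera calls are used up
```

Camera calls are used up; the rest follows the first pan's proven path, checked by force and grip.

```bash
python3 -c "
from h import *
go([.5645,-.187,.047],185.8)"
```

```text
t 57.0 tcp [ 0.5629 -0.1894  0.1105] yaw -174.8 j1,j6 [-26. -32.] gap 0.0025 F [-0.   0.7 -2.9] T [ 0.02 -0.04 -0.02] tilt [ 0.29 -0.18]
shift cm [-0.15  0.25  6.35] turn -0.6
```

Emit:
carry_out(
  steps=[
    [[0, 0, 0], [-0.1, 0, 2], 255],
    [[0, 0, 0], [-0.1, 0, 4], 255],
    [[0, 0, 0], [-0.1, 0, 5.6], 255],
    [[0, 0, 0], [-0.1, 0, 6.1], 255],
    [[0, 0, 0], [-0.1, 0.8, 6.1], 255],
    [[0, 0, 0], [-0.1, 2, 6.1], 255],
    [[0, 0, 0], [-0.1, 3.5, 6.1], 255],
    [[0, 0, 0], [-0.1, 5, 6.1], 255],
  ],
)

```text
clock: 58.0
tcp_pos: [0.5589, -0.1364, 0.0485]
orientation: [0.001, -0.047, 0.999, -0.002]
wrist_force: [0.6, -6.0, -1.9]
finger_gap: 0.0028
grip_force: 59.9
```

```bash
cat >> h.py <<'E'
def lane():
    C=np.array([.5435,.0098]);s=env.get_state()['tcp_pos'][:2]-C; a=np.radians(5.8);print('stand x,y',(s@[np.cos(a),np.sin(a)]).round(4),(s@[-np.sin(a),np.cos(a)]).round(4))
E
python3 -c "
from h import *
go([.5463,-.0055,.047],185.8);lane()"
```

```text
t 58.0 tcp [ 0.5589 -0.1364  0.0485] yaw -174.6 j1,j6 [-22. -27.] gap 0.0028 F [ 0.6 -6.  -1.9] T [-1.24 -0.15 -0.01] tilt [ 0.16 -0.25]
shift cm [ 0.02 13.15  0.09] turn -0.4
stand x,y 0.0005 -0.147
```

Emit:
carry_out(
  steps=[
    [[0, 0, 0], [-0.1, 1, 0.1], 255],
    [[0, 0, 0], [-0.1, 2, 0.1], 255],
    [[0, 0, 0], [-0.1, 3, 0.1], 255],
    [[0, 0, 0], [-0.1, 4, 0.1], 255],
    [[0, 0, 0], [-0.1, 5, 0.1], 255],
    [[0, 0, 0], [-0.1, 6, 0.1], 255],
    [[0, 0, 0], [-0.1, 7, 0.1], 255],
    [[0, 0, 0], [-0.1, 7.5, 0.1], 255],
  ],
)

```text
clock: 59.0
tcp_pos: [0.5514, -0.0601, 0.0464]
orientation: [0.0, -0.048, 0.999, -0.0]
wrist_force: [1.1, -5.1, -1.0]
finger_gap: 0.0025
grip_force: 60.3
```

```bash
python3 -c "
from h import *
go([.5463,-.0055,.047],185.8);lane()"
```

```text
t 59.0 tcp [ 0.5514 -0.0601  0.0464] yaw -174.5 j1,j6 [-15. -20.] gap 0.0025 F [ 1.1 -5.1 -1. ] T [-0.86 -0.09  0.03] tilt [ 0.   -0.02]
shift cm [-0.01  5.49 -0.06] turn -0.3
stand x,y 0.0008 -0.0704
```

Emit:
carry_out(
  steps=[
    [[0, 0, 0], [0, 1, 0], 255],
    [[0, 0, 0], [0, 2, 0], 255],
    [[0, 0, 0], [0, 3, 0], 255],
    [[0, 0, 0], [0, 4, 0], 255],
    [[0, 0, 0], [0, 5, 0], 255],
    [[0, 0, 0], [0, 5.7, 0], 255],
    [[0, 0, 0], [0, 5.7, 0], 255],
    [[0, 0, 0], [0, 5.7, 0], 255],
  ],
)

```text
clock: 60.0
tcp_pos: [0.5458, -0.0028, 0.0463]
orientation: [-0.0, -0.048, 0.999, 0.001]
wrist_force: [-0.0, 2.7, 2.3]
finger_gap: 0.0024
grip_force: 60.6
```

```bash
python3 -c "
from h import *
go([.5463,-.0055,.047],185.8);lane()"
```

```text
t 60.0 tcp [ 0.5458 -0.0028  0.0463] yaw -174.5 j1,j6 [ -9. -14.] gap 0.0024 F [-0.   2.7  2.3] T [ 0.62  0.07 -0.01] tilt [-0.01  0.13]
shift cm [-0.02 -0.28 -0.07] turn -0.3
stand x,y 0.0011 -0.0127
```

Emit:
carry_out(
  steps=[
    [[0, 0, 0], [0, 0, 0], 205],
    [[0, 0, 0], [0, 0, 0], 205],
    [[0, 0, 0], [0, 0, -1], 205],
    [[0, 0, 0], [0, 0, -3], 205],
    [[0, 0, 0], [0, 0, -6], 205],
    [[0, 0, 0], [0, 0, -10], 205],
    [[0, 0, 0], [0, 0, -15], 205],
    [[0, 0, 0], [0, 0, -18], 205],
  ],
)

```text
clock: 61.0
tcp_pos: [0.5469, -0.0042, 0.2298]
orientation: [0.002, -0.047, 0.999, -0.0]
wrist_force: [0.2, -0.5, -0.8]
finger_gap: 0.0169
grip_force: 0.0
```

```bash
python3 -c "
from h import *
go([.5463,-.0055,.047],185.8)"
```

```text
t 61.0 tcp [ 0.5469 -0.0042  0.2298] yaw -174.6 j1,j6 [ -9. -14.] gap 0.0169 F [ 0.2 -0.5 -0.8] T [ 0.01 -0.06 -0.02] tilt [ 0.22 -0.04]
shift cm [ 0.14 -0.1  18.28] turn -0.4
```

Emit:
carry_out(
  steps=[
    [[0, 0, 0], [0, 0, 0], 205],
    [[0, 0, 0], [0, 0, 0], 205],
    [[0, 0, 0], [0, 0, 0], 205],
    [[0, 0, 0], [0, 0, 0], 205],
    [[0, 0, 0], [0, 0, 0], 205],
    [[0, 0, 0], [0, 0, 0], 205],
    [[0, 0, 0], [0, 0, 0], 205],
    [[0, 0, 0], [0, 0, 0], 205],
  ],
)

```text
clock: 62.0
tcp_pos: [0.5461, -0.0039, 0.2263]
orientation: [0.0, -0.047, 0.999, -0.0]
wrist_force: [0.3, -0.6, -0.1]
finger_gap: 0.0169
grip_force: 0.0
```

```bash
python3 -c "
from h import *
s=env.get_state();print(s['wrist_force'],s['finger_gap'],s['clock']);print(env.hand_in())"
```

```text
[ 0.25692964 -0.61138525 -0.11674448] 0.0168792028153372 62.0
the job is handed in; nothing more can be done
None
```

I levelled the stand to about 0.2 mm, where it held under a 17 N press, then loaded both pans and handed in at 62 s; the camera calls ran out before pan 2's push, so its final position and the shut flaps behind it rest on arm readings, not a picture.

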